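Serve a chocolate from the covered display with tongs

TASK

Swing the clear cover of the tasting display gently all the way back onto its stop, then pick up the serving tongs and use them, never your own fingers, to pick the short half-round chocolate log off the display board, leaving the other sweets and the things on the counter where they are. Finish while holding the tongs closed on the log, the log well clear of everything and at least 10 cm above the counter; do not put it down.

Things in the scene. Friction and masses are not known exactly. Their poses are not given: they have to be found in the camera images.
- display: tasting display fixed to the counter: pale marble board 160 (x) x 216 (y) mm, top face 22 mm above the counter; origin at the centre of its underside; x points from the knob side (front, towards the robot) to the hinge side (back), y to the left, z up. Three sweets lie on it side by side along y, about 64 mm apart, in any order
- cover (a joint): hinge of the clear cover with brass edges (a low box open below, 147 x 204 x 36 mm, 0.18 kg): 0 closed flat on the board, grows as the front rises, 1.75 rad at its stop, leaning back. May start a little ajar. Stiff friction hinge: it stays where it is left; 1 to 3 N at the knob moves it
- cover_knob (a point): centre of the brass knob before the cover: a cylinder 20 mm thick, 18 mm long, axis along the display's y, so fingers closing along y on its flat ends let it turn between them. On a thin stem 30 mm out from the cover's front wall. Cover closed, it is 177 mm in front of the hinge line and 14 mm above it, and circles about that line
- cover_hinge (a point): midpoint of the cover's hinge line (which runs along the display's y), 70 mm behind the display's origin and 24 mm above the counter; fixed
- tongs: steel spring tongs lying flat and open, 196 mm long, 46 mm wide over both arms, arms 16 and jaws 18 mm high, 0.085 kg. Origin on the underside midway between the arms at the place to hold (balance point); x points to the jaws (x = 62 to 100 mm), bend at x = -85 mm; z up. Hold across the arms, fingers closing along y, near x = 0. The right arm (outer face y = -22 mm) is rigid with this body
- tongs_arm (a joint): flexing left arm of the tongs, turning about the bend: 0 sprung open (jaws 35 mm apart), grows as it is squeezed; about 0.10 when shut on the log, 0.2 when the jaws meet. Squeezing at the origin takes 4 N at first, 9 N at 0.10 (arms then about 37 mm over their backs), so fingers set to 40 to 42 mm carry the tongs still open
- tongs_jaw (a point): point between the open jaws, 81 mm ahead of the tongs' origin and 9 mm above their underside, carried by the rigid right arm, whose jaw face is 18 mm to its right; squeezed on the log, the log's middle lies 9 mm to its right
- log: the piece to take: short chocolate log, 42 mm long (its own y), 18 to 19 mm wide (x), 16 mm high, half-round top, flat underside, 0.013 kg; origin at the centre of its underside; its length lies within 0.15 rad of the display's x axis. Shorter than the roll
- roll: chocolate roll, a stick 64 mm long and 17 mm thick, lying on the board beside the log, lengthwise to the display's x; origin at the underside; leave it
- cup: round fluted chocolate cup, 37 mm wide, 28 mm high, standing on the board; origin at the underside; leave it
- bell: counter bell, 80 mm wide, 60 mm high, origin at the underside, fixed; leave it
- bowl: small oval bowl of cocoa beans, 63 x 85 x 43 mm, origin at the underside; leave it
- brush: wooden crumb brush, 131 mm long, 30 mm high, origin at the underside; leave it

How it is judged:
By the outcome, as a careful person would: the job done as asked, in the order asked, and still so for the second after the job is handed in, while the arm keeps its last pose, push and grip.
It also fails if it takes over 58 s, if anything falls off the work surface, if the arm or the gripper's body presses on something with over 40 N, if the wrist force passes 120 N, or if a joint passes its speed limit or range.

ROBOT

A 6-joint arm with a two-finger parallel gripper is mounted at the origin on a cart in front of the work surface, level with it; the furniture and walls round the work are solid. World frame = base frame: x ahead of the robot, y to its left, z up, the work surface at z = 0. Lengths are in m, angles in rad, forces in N, time in s.
With the tool pointing down it reaches from about 0.375 to 0.825 m from the base axis. Payload 5.5 kg.
Tool frame: the origin (TCP) lies on the centre line of the jaws, within the pads' length; the fingertips stand 8 mm ahead of it and the grasp point (between the pads) lies 11 mm behind it; z points along the fingers, y is the line along which they close (so a half turn about z gives the same grasp; the last joint's range is limited). The gripper opens to 85 mm and grips with 20 to 120 N. Pads are 22 mm wide; open, the fingers measure 114 mm over their backs; the gripper's body (76 mm by 85 mm) begins 54 mm behind the grasp point. The pads swing forward as they close: fully open they stand 13 mm farther back than shut.
Start: joints at [1.266, 0.314, -0.047, 1.21, 0, 1.571], TCP at [0.18, 0.572, 0.206] pointing down, gripper open.
Joint ranges: [-2.67, 2.67], [-0.69, 1.73], [-1.03, 1.25], [-2.08, 2.16], [-1.42, 1.45], [-3.14, 3.14]. Speed limits (rad/s): [2.39, 2.39, 3.01, 3.14, 3.14, 3.14].

INTERFACE

Orientations are given as [roll, pitch, yaw] about the fixed x, y, z axes, in that order (R = Rz(yaw) Ry(pitch) Rx(roll)).
In Python, from rig import bot, read_camera gives the robot as it stands.
- The arm moves only by the tool step_arm, never from a script. Its argument "targets" is a list of rows, each an object of numbers: "tx", "ty", "tz": the shift along the tool's x, y, z as a fraction of full scale; "wx", "wy", "wz": the turn, a rotation vector about the tool's x, y, z as a fraction of full scale. A call has exactly 5 rows; each row shifts and turns the commanded pose from where the row before left it, along the tool's axes as they then stand; what a row does not reach is not made up. Full scale, the value 1, is 0.04 m for a shift and 5 degrees for a turn. A row lasts 1/12 s, in which the tool goes at most 41.7 mm and 7.16 degrees, less where a joint would pass 70% of its speed; a pose out of reach is approached as far as the arm can. A call with a number of a shift or a turn outside -1 to 1 is refused whole. A call with a gripper value outside its range is refused whole. "claw" is the closure, from -1 (fully open) to 1 (shut), set as the call begins (left out, the last holds). The fingers move at their own pace and stop on an object; "squeeze" is the grip in N (left out, the last holds). Time passes only in rows, so rows that do not move let the fingers close, or fill a call up. It gives the time, the measured TCP pose, the force, the opening and the grip force at its end, in the units of the state.
- bot.read_state(): the state, without advancing time (a new reading comes with each control period).
- read_camera(name): name is "scene" or "side" or "wrist"; returns a dict with "frame" (384x512x3 uint8, blue, green, red), "fx", "fy", "cx", "cy" (pixels), "distortion" ([k1, k2, p1, p2, k3] as OpenCV has them; the pictures are not rectified), "cam_to_world" (4x4, takes a point from camera to world coordinates). Camera axes: x right, y down, z forward; pixel columns grow to the right and rows downward; lengths in m; the calibration is good to about 2 mm. A picture is of the moment at which its call begins. There is no depth.
- bot.close_job(): hands the job in; it is judged then, once.
The state is a dict: "t": time; "qpos": joint angles; "dq": joint speeds; "joint_torque": joint torques, N m; "position": TCP position; "orientation": TCP orientation; "contact_force": force on the tool from outside, world axes, zero at the start; "ft_torque": the same for the moment, N m; "width": opening from 0.0 (shut) to 1.0 (fully open); "gripper_force": force on a finger pad.
Only numpy, scipy, OpenCV 4.12 (cv2) and the standard library are available. Lean on these libraries where they do the work, as an engineer would, in place of code of your own. Each camera call takes 0.05 s, during which the arm holds its last target. There are 200 camera calls.

## Working session

There is one attempt and no reset: what is moved stays moved. The work goes in short steps, Python scripts to look and compute and a tool call to move; the robot and the scene stay as the last step left them, time stands still between calls to the robot, and variables do not carry over. Pictures are saved under pics/ and viewed, at most 10 in all, crops included, and the job is handed in when it is done.

Besides the shell and the picture viewer there is one more tool, called after "Call:" as name(argument=value, ...) on one line, values as JSON. step_arm: Moves the arm, as the interface text tells. Its arguments: {"type":"object","properties":{"targets":{"type":"array","items":{"type":"object","properties":{"tx":{"type":"number"},"ty":{"type":"number"},"tz":{"type":"number"},"wx":{"type":"number"},"wy":{"type":"number"},"wz":{"type":"number"}}}},"claw":{"type":"number"},"squeeze":{"type":"number"}},"required":["targets"]}

```bash
ls; mkdir -p pics; python3 - <<'E'
from rig import bot, read_camera
import cv2,numpy as np,pickle
d={n:read_camera(n) for n in("scene","side","wrist")}
pickle.dump(d,open("c0.pkl","wb"))
for n in d:
    cv2.imwrite(f"pics/{n}0.png",d[n]["frame"]); print(n,d[n]["fx"],d[n]["distortion"]);print(np.round(d[n]["cam_to_world"],3))
cv2.imwrite("pics/both0.png",np.vstack([cv2.resize(d["scene"]["frame"],(800,600))]))
s=bot.read_state();print({k:np.round(v,3) for k,v in s.items()})
E
```

```text
pics
scene 491.90326484798675 [-0.16289542  0.          0.          0.          0.        ]
[[-0.503 -0.387  0.773 -0.586]
 [-0.864  0.238 -0.443  0.593]
 [-0.013 -0.891 -0.454  0.722]
 [ 0.     0.     0.     1.   ]]
side 400.05235480802475 [0.03673341 0.         0.         0.         0.        ]
[[ 0.925 -0.321  0.202  0.324]
 [-0.379 -0.769  0.514 -0.53 ]
 [-0.009 -0.552 -0.834  0.869]
 [ 0.     0.     0.     1.   ]]
wrist 291.8295152134877 [0.01903533 0.         0.         0.         0.        ]
[[ 0.299  0.912  0.28   0.108]
 [ 0.954 -0.285 -0.09   0.594]
 [-0.002  0.294 -0.956  0.373]
 [ 0.     0.     0.     1.   ]]
{'t': np.float64(0.15), 'qpos': array([ 1.266,  0.314, -0.048,  1.21 , -0.   ,  1.571]), 'dq': array([-0.   , -0.002,  0.005,  0.   ,  0.   ,  0.001]), 'joint_torque': array([-0.0000e+00, -5.4005e+01,  3.4006e+01,  1.3000e-02,  0.0000e+00,
        0.0000e+00]), 'position': array([0.18 , 0.572, 0.205]), 'orientation': array([-3.14 ,  0.   ,  2.837]), 'contact_force': array([ 0.373,  0.092, -0.314]), 'ft_torque': array([-0.016,  0.017, -0.036]), 'gripper_force': np.float64(0.0), 'width': np.float64(1.0)}
```

View pics/both0.png

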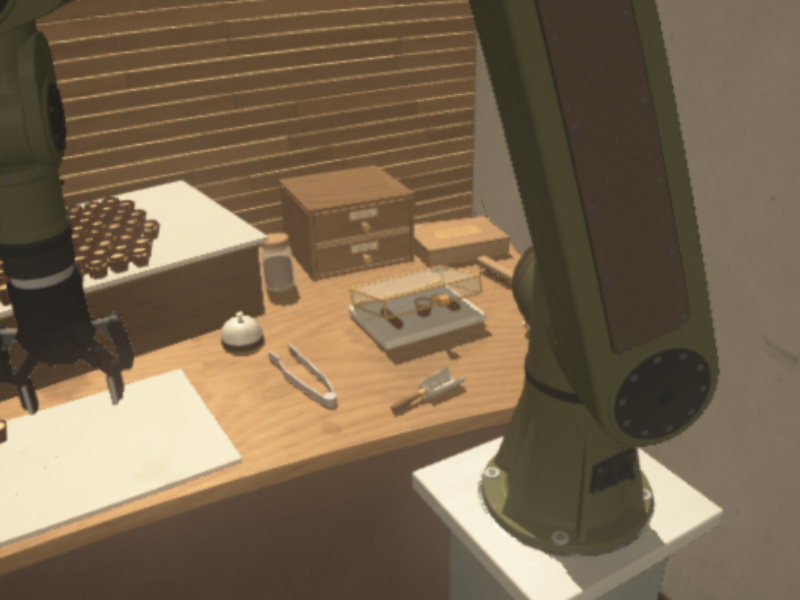

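View pics/side0.png

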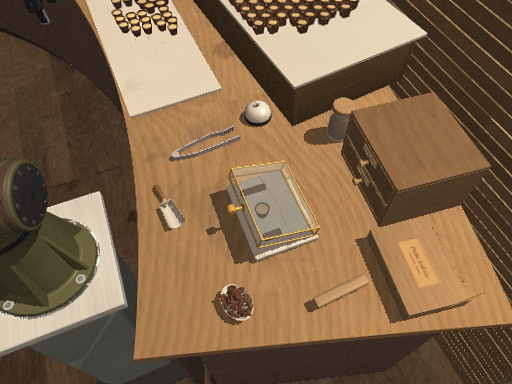

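The scene view shows the tongs at about (305,375) on the 800-px picture and the display at (415,310). In the side view, the knob is at about (236,208), the tongs run from (175,155) to (238,132), and the cover is ajar. Next I enlarge both views.

```bash
cat > h.py <<'E'
import numpy as np,cv2,pickle
from scipy.spatial.transform import Rotation as R
def ray(c,p):
    K=np.array([[c["fx"],0,c["cx"]],[0,c["fy"],c["cy"]],[0,0,1]])
    u=cv2.undistortPoints(np.array([[p]],float),K,np.array(c["distortion"]))[0,0]
    T=np.array(c["cam_to_world"]); d=T[:3,:3]@[*u,1]; return T[:3,3],d/np.linalg.norm(d)
def plane(c,p,z):
    o,d=ray(c,p); return o+d*(z-o[2])/d[2]
def tri(*cp):
    A=np.zeros((3,3));b=np.zeros(3);L=[ray(*x) for x in cp]
    for o,d in L:
        P=np.eye(3)-np.outer(d,d);A+=P;b+=P@o
    X=np.linalg.solve(A,b); return X,[round(1e3*np.linalg.norm(np.cross(X-o,d)),1) for o,d in L]
def proj(c,X):
    K=np.array([[c["fx"],0,c["cx"]],[0,c["fy"],c["cy"]],[0,0,1]])
    Ti=np.linalg.inv(c["cam_to_world"]);r=cv2.Rodrigues(Ti[:3,:3])[0]
    return cv2.projectPoints(np.atleast_2d(X).astype(float),r,Ti[:3,3],K,np.array(c["distortion"]))[0][:,0]
def crop(f,x0,y0,w,h,s):
    return cv2.resize(f[y0:y0+h,x0:x0+w],(int(w*s),int(h*s)),interpolation=cv2.INTER_CUBIC)
def rel(c,yaw_pitch_roll=None): pass
E
python3 - <<'E'
from h import *
d=pickle.load(open("c0.pkl","rb"))
a=crop(d["side"]["frame"],150,110,180,150,4); cv2.imwrite("pics/s1.png",a)
b=crop(d["scene"]["frame"],160,160,160,110,5);cv2.imwrite("pics/s2.png",b)
E
```

```text
(no output)
```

View pics/s1.png

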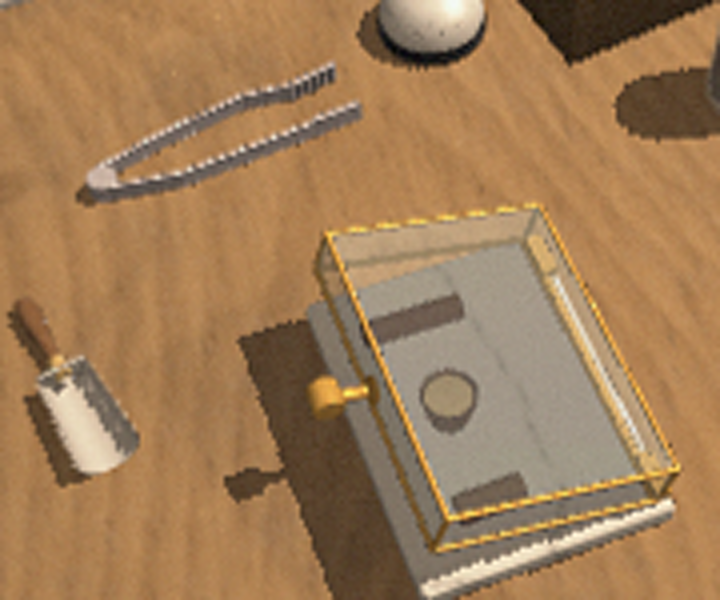

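View pics/s2.png

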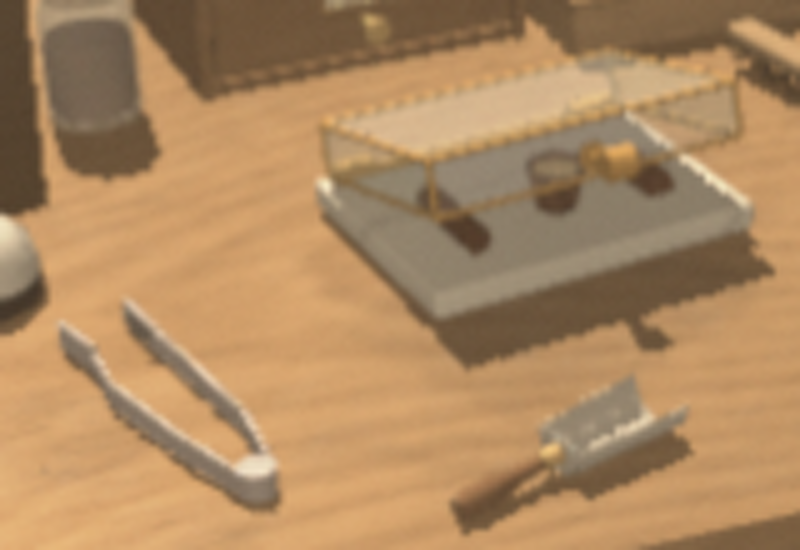

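```bash
python3 - <<'E'
from h import *
d=pickle.load(open("c0.pkl","rb"));A,B=d["side"],d["scene"]
a=lambda x,y:(150+(x-1.5)/4,110+(y-1.5)/4)
b=lambda x,y:(160+(x-2)/5,160+(y-2)/5)
for n,p,q in [("knob",(325,396),(622,160)),("bend",(100,176),(255,466)),("tipL",(333,70),(62,325)),("tipR",(358,106),(127,302)),
 ("bFR",(422,585),(745,208)),("bFL",(312,308),(437,300)),
 ("covFLt",(330,236),(432,156)),("covFRt",(450,518),(738,75)),("covBLt",(543,207),(326,122)),("covBRt",(675,467),(610,50)),
 ("log",(490,492),(655,178)),("cupTop",(448,395),(555,168)),("roll",(418,316),(455,220))]:
    X,e=tri((A,a(*p)),(B,b(*q)));print(n,X.round(4),e)
for n,p in [("bFL",(312,308)),("bFR",(422,585)),("bBR",(672,500))]: print(n,plane(A,a(*p),.022).round(4))
for n,p in [("bFL",(437,298)),("bFR",(745,208)),("bBL",(322,183))]: print(n,plane(B,b(*p),.022).round(4))
print("log",plane(A,a(490,492),.035),"roll",plane(A,a(418,316),.037),"rollends",plane(A,a(370,332),.037),plane(A,a(463,302),.037),"logends",plane(A,a(458,503),.034),plane(A,a(524,481),.034))
for p in [(100,176),(333,70),(358,106)]:print(plane(A,a(*p),.016).round(4))
for p in [(255,466),(62,325),(127,302)]:print(plane(B,b(*p),.016).round(4))
E
```

```text
knob [ 0.4318 -0.0777  0.0885] [np.float64(0.1), np.float64(0.1)]
bend [0.3611 0.1856 0.0172] [np.float64(1.4), np.float64(1.4)]
tipL [0.5411 0.2177 0.0153] [np.float64(2.8), np.float64(2.8)]
tipR [0.5448 0.1775 0.0166] [np.float64(1.9), np.float64(1.9)]
bFR [ 0.4494 -0.1774  0.0213] [np.float64(0.2), np.float64(0.2)]
bFL [0.4565 0.0281 0.0178] [np.float64(0.5), np.float64(0.5)]
covFLt [0.4718 0.0199 0.0991] [np.float64(1.3), np.float64(1.3)]
covFRt [ 0.4657 -0.1808  0.1013] [np.float64(0.4), np.float64(0.4)]
covBLt [0.6114 0.0168 0.06  ] [np.float64(0.9), np.float64(0.9)]
covBRt [ 0.6036 -0.1817  0.0622] [np.float64(1.2), np.float64(1.2)]
log [ 0.5038 -0.1447  0.0285] [np.float64(4.1), np.float64(4.1)]
cupTop [ 0.5061 -0.0809  0.0486] [np.float64(1.5), np.float64(1.5)]
roll [ 0.5123 -0.0138  0.0317] [np.float64(1.2), np.float64(1.2)]
bFL [0.4555 0.0248 0.022 ]
bFR [ 0.4492 -0.1778  0.022 ]
bBR [ 0.6049 -0.1842  0.022 ]
bFL [0.4529 0.0305 0.022 ]
bFR [ 0.4486 -0.1766  0.022 ]
bBL [0.6088 0.0235 0.022 ]
log [ 0.50550389 -0.14448232  0.035     ] roll [ 0.51202614 -0.01604613  0.037     ] rollends [ 0.48021694 -0.01560038  0.037     ] [ 0.54192302 -0.01716395  0.037     ] logends [ 0.48579576 -0.14343285  0.034     ] [ 0.52688711 -0.14505561  0.034     ]
[0.3602 0.1852 0.016 ]
[0.539  0.2141 0.016 ]
[0.5435 0.1759 0.016 ]
[0.3645 0.1853 0.016 ]
[0.5443 0.2186 0.016 ]
[0.5488 0.1775 0.016 ]
```

The side and scene crops show the roll on the left, the cup in the middle and the log on the right (side crop (490,492)). The knob is at about (0.432,-0.078,0.088), so the cover is about 0.28 rad ajar. Display yaw is about -0.03. I plan the approach with a stop above the tongs for a wrist picture.

```bash
cat >> h.py <<'E'
import json
def plan(p,yaw,wps,v=.035,w=1.0,nd=2):
    """tool-down path: wps=[(pos,yaw)], prints calls of 5 rows"""
    p=np.array(p,float);rows=[]
    for q,y in wps:
        q=np.array(q,float)
        n=max(1,int(np.ceil(max(np.linalg.norm(q-p)/v,abs(yaw-y)/(w*np.radians(5))))))
        for i in range(n):
            k=n-i;d=(q-p)/k;c,s=np.cos(yaw),np.sin(yaw)
            r=[round(float(a)/.04,nd) for a in (c*d[0]+s*d[1],s*d[0]-c*d[1],-d[2])]
            wz=round((yaw-y)/k/np.radians(5),nd)
            p=p+.04*np.array([c*r[0]+s*r[1],s*r[0]-c*r[1],-r[2]]);yaw-=wz*np.radians(5)
            e={a:b for a,b in zip(("tx","ty","tz"),r) if b}
            if wz:e["wz"]=wz
            rows.append(e)
    while len(rows)%5: rows.append({})
    for i in range(0,len(rows),5): print(json.dumps(rows[i:i+5]))
    print("end",p.round(4),round(yaw,4))
E
python3 - <<'E'
from h import *
d=pickle.load(open("c0.pkl","rb"));A,B=d["side"],d["scene"]
print(tri((A,(368,160)),(B,(366*.64,226*.64))),tri((A,(359,181)),(B,(366*.64,255*.64))))
print(plane(A,(345,140),.14),plane(A,(386,217),0.0))
plan([.18,.572,.205],2.837,[([.34,.42,.26],1.79),([.40,.12,.26],-0.03)])
E
```

```text
(array([ 0.76855658, -0.09572868,  0.11336534]), [np.float64(4.5), np.float64(4.5)]) (array([ 0.76298893, -0.09653196,  0.04260727]), [np.float64(2.9), np.float64(2.9)])
[ 0.73784833 -0.03486666  0.14      ] [ 0.78939611 -0.19614896  0.        ]
[{"tx": -0.41, "ty": -0.2, "tz": -0.11, "wz": 1.0}, {"tx": -0.43, "ty": -0.17, "tz": -0.12, "wz": 1.0}, {"tx": -0.44, "ty": -0.13, "tz": -0.11, "wz": 1.0}, {"tx": -0.45, "ty": -0.09, "tz": -0.12, "wz": 1.0}, {"tx": -0.46, "ty": -0.05, "tz": -0.11, "wz": 1.0}]
[{"tx": -0.46, "ty": -0.01, "tz": -0.12, "wz": 1.0}, {"tx": -0.46, "ty": 0.03, "tz": -0.11, "wz": 1.0}, {"tx": -0.45, "ty": 0.07, "tz": -0.12, "wz": 1.0}, {"tx": -0.45, "ty": 0.11, "tz": -0.11, "wz": 1.0}, {"tx": -0.43, "ty": 0.15, "tz": -0.12, "wz": 1.0}]
[{"tx": -0.42, "ty": 0.19, "tz": -0.11, "wz": 1.0}, {"tx": -0.4, "ty": 0.23, "tz": -0.12, "wz": 1.0}, {"tx": -0.36, "ty": -0.01, "wz": 0.99}, {"tx": -0.36, "ty": 0.02, "wz": 0.99}, {"tx": -0.36, "ty": 0.06, "wz": 0.99}]
[{"tx": -0.35, "ty": 0.09, "wz": 0.99}, {"tx": -0.35, "ty": 0.12, "wz": 0.99}, {"tx": -0.33, "ty": 0.15, "wz": 0.99}, {"tx": -0.32, "ty": 0.17, "wz": 0.99}, {"tx": -0.3, "ty": 0.2, "wz": 0.99}]
[{"tx": -0.29, "ty": 0.23, "wz": 0.99}, {"tx": -0.27, "ty": 0.25, "wz": 1.0}, {"tx": -0.24, "ty": 0.27, "wz": 0.99}, {"tx": -0.22, "ty": 0.29, "wz": 1.0}, {"tx": -0.19, "ty": 0.31, "wz": 0.99}]
[{"tx": -0.17, "ty": 0.33, "wz": 1.0}, {"tx": -0.14, "ty": 0.34, "wz": 0.99}, {"tx": -0.11, "ty": 0.35, "wz": 1.0}, {"tx": -0.07, "ty": 0.36, "wz": 0.99}, {"tx": -0.04, "ty": 0.36, "wz": 1.0}]
[{"tx": -0.01, "ty": 0.36, "wz": 0.99}, {"tx": 0.02, "ty": 0.36, "wz": 1.0}, {"tx": 0.04, "ty": 0.36, "wz": 0.99}, {}, {}]
end [0.3998 0.1201 0.2602] -0.0297
```

Call:
step_arm(targets=[{"tx":-0.41,"ty":-0.2,"tz":-0.11,"wz":1.0},{"tx":-0.43,"ty":-0.17,"tz":-0.12,"wz":1.0},{"tx":-0.44,"ty":-0.13,"tz":-0.11,"wz":1.0},{"tx":-0.45,"ty":-0.09,"tz":-0.12,"wz":1.0},{"tx":-0.46,"ty":-0.05,"tz":-0.11,"wz":1.0}], claw=-0.1, squeeze=20)

```text
invalid input
```

Call:
step_arm(targets=[{"tx":-0.46,"ty":-0.01,"tz":-0.12,"wz":1.0},{"tx":-0.46,"ty":0.03,"tz":-0.11,"wz":1.0},{"tx":-0.45,"ty":0.07,"tz":-0.12,"wz":1.0},{"tx":-0.45,"ty":0.11,"tz":-0.11,"wz":1.0},{"tx":-0.43,"ty":0.15,"tz":-0.12,"wz":1.0}])

```text
invalid input
```

Call:
step_arm(targets=[{"tx":-0.42,"ty":0.19,"tz":-0.11,"wz":1.0},{"tx":-0.4,"ty":0.23,"tz":-0.12,"wz":1.0},{"tx":-0.36,"ty":-0.01,"wz":1.0},{"tx":-0.36,"ty":0.02,"wz":1.0},{"tx":-0.36,"ty":0.06,"wz":1.0}])

```text
invalid input
```

Call:
step_arm(targets=[{"tx":-0.35,"ty":0.09,"wz":1.0},{"tx":-0.35,"ty":0.12,"wz":1.0},{"tx":-0.33,"ty":0.15,"wz":1.0},{"tx":-0.32,"ty":0.17,"wz":1.0},{"tx":-0.3,"ty":0.2,"wz":1.0}])

```text
invalid input
```

Call:
step_arm(targets=[{"tx":-0.29,"ty":0.23,"wz":1.0},{"tx":-0.27,"ty":0.25,"wz":1.0},{"tx":-0.24,"ty":0.27,"wz":1.0},{"tx":-0.22,"ty":0.29,"wz":1.0},{"tx":-0.19,"ty":0.31,"wz":1.0}])

```text
invalid input
```

Call:
step_arm(targets=[{"tx":-0.17,"ty":0.33,"wz":1.0},{"tx":-0.14,"ty":0.34,"wz":1.0},{"tx":-0.11,"ty":0.35,"wz":1.0},{"tx":-0.07,"ty":0.36,"wz":1.0},{"tx":-0.04,"ty":0.36,"wz":1.0}])

```text
invalid input
```

Call:
step_arm(targets=[{"tx":-0.01,"ty":0.36,"wz":1.0},{"tx":0.02,"ty":0.36,"wz":1.0},{"tx":0.04,"ty":0.36,"wz":0.9},{},{}])

```text
invalid input
```

```bash
python3 - <<'E'
from rig import bot, read_camera
from h import *
c=read_camera("wrist");pickle.dump(c,open("c1.pkl","wb"))
cv2.imwrite("pics/w1.png",cv2.resize(c["frame"],(800,600),interpolation=cv2.INTER_CUBIC))
s=bot.read_state();print({k:np.round(v,3) for k,v in s.items()});print(np.round(c["cam_to_world"],3))
E
```

```text
{'t': np.float64(0.2), 'qpos': array([ 1.266,  0.314, -0.048,  1.21 , -0.   ,  1.571]), 'dq': array([-0.001, -0.002,  0.001, -0.002, -0.001,  0.001]), 'joint_torque': array([-1.0000e-03, -5.3948e+01,  3.3973e+01,  1.4000e-02, -0.0000e+00,
       -0.0000e+00]), 'position': array([0.18 , 0.572, 0.206]), 'orientation': array([-3.14 ,  0.   ,  2.837]), 'contact_force': array([-0.084,  0.288,  0.812]), 'ft_torque': array([ 0.021, -0.002,  0.052]), 'gripper_force': np.float64(0.0), 'width': np.float64(1.0)}
[[ 0.299  0.912  0.28   0.108]
 [ 0.954 -0.285 -0.09   0.594]
 [-0.002  0.294 -0.956  0.373]
 [ 0.     0.     0.     1.   ]]
```

View pics/w1.png

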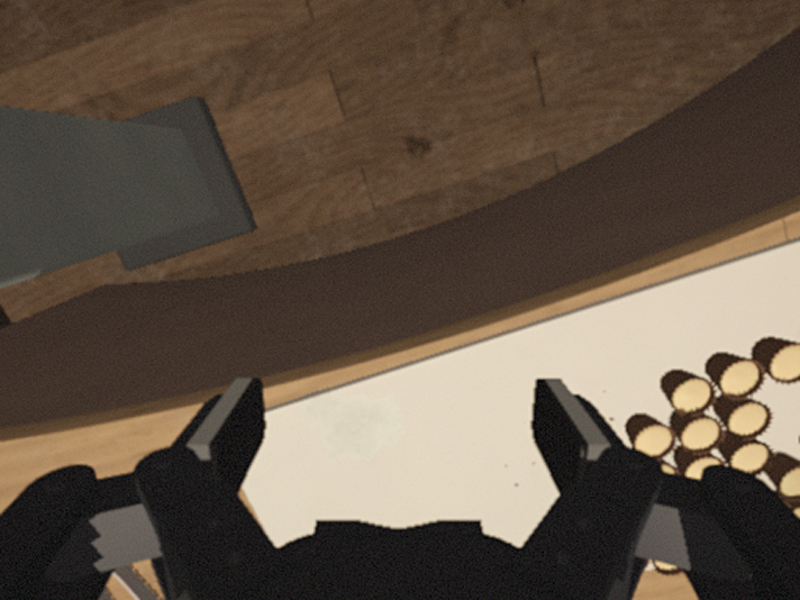

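The wrist picture shows the fingers, the pale mat and the counter edge. The arm has not moved; the rows probably need all six keys, so I test that on one call.

Call:
step_arm(targets=[{"tx":-0.41,"ty":-0.2,"tz":-0.11,"wx":0,"wy":0,"wz":1.0},{"tx":-0.43,"ty":-0.17,"tz":-0.12,"wx":0,"wy":0,"wz":1.0},{"tx":-0.44,"ty":-0.13,"tz":-0.11,"wx":0,"wy":0,"wz":1.0},{"tx":-0.45,"ty":-0.09,"tz":-0.12,"wx":0,"wy":0,"wz":1.0},{"tx":-0.46,"ty":-0.05,"tz":-0.11,"wx":0,"wy":0,"wz":1.0}], claw=-0.1, squeeze=20)

```text
t: 0.62
position: [0.2469, 0.508, 0.2289]
orientation: [-3.141, 0.0, 2.396]
contact_force: [0.1, -0.5, -0.5]
width: 0.549
gripper_force: 0.0
```

Call:
step_arm(targets=[{"tx":-0.46,"ty":-0.01,"tz":-0.12,"wx":0,"wy":0,"wz":1.0},{"tx":-0.46,"ty":0.03,"tz":-0.11,"wx":0,"wy":0,"wz":1.0},{"tx":-0.45,"ty":0.07,"tz":-0.12,"wx":0,"wy":0,"wz":1.0},{"tx":-0.45,"ty":0.11,"tz":-0.11,"wx":0,"wy":0,"wz":1.0},{"tx":-0.43,"ty":0.15,"tz":-0.12,"wx":0,"wy":0,"wz":1.0}])

```text
t: 1.03
position: [0.3134, 0.4445, 0.2521]
orientation: [-3.141, 0.0, 1.96]
contact_force: [-0.1, 0.3, 0.7]
width: 0.548
gripper_force: 0.0
```

Call:
step_arm(targets=[{"tx":-0.42,"ty":0.19,"tz":-0.11,"wx":0,"wy":0,"wz":1.0},{"tx":-0.4,"ty":0.23,"tz":-0.12,"wx":0,"wy":0,"wz":1.0},{"tx":-0.36,"ty":-0.01,"tz":0,"wx":0,"wy":0,"wz":1.0},{"tx":-0.36,"ty":0.02,"tz":0,"wx":0,"wy":0,"wz":1.0},{"tx":-0.36,"ty":0.06,"tz":0,"wx":0,"wy":0,"wz":1.0}])

```text
t: 1.45
position: [0.3486, 0.377, 0.2612]
orientation: [-3.141, 0.0, 1.523]
contact_force: [0.4, 0.7, 0.4]
width: 0.548
gripper_force: 0.0
```

Call:
step_arm(targets=[{"tx":-0.35,"ty":0.09,"tz":0,"wx":0,"wy":0,"wz":1.0},{"tx":-0.35,"ty":0.12,"tz":0,"wx":0,"wy":0,"wz":1.0},{"tx":-0.33,"ty":0.15,"tz":0,"wx":0,"wy":0,"wz":1.0},{"tx":-0.32,"ty":0.17,"tz":0,"wx":0,"wy":0,"wz":1.0},{"tx":-0.3,"ty":0.2,"tz":0,"wx":0,"wy":0,"wz":1.0}])

```text
t: 1.87
position: [0.3628, 0.3057, 0.2612]
orientation: [-3.142, 0.0, 1.087]
contact_force: [-0.2, -0.4, 0.6]
width: 0.55
gripper_force: 0.0
```

Call:
step_arm(targets=[{"tx":-0.29,"ty":0.23,"tz":0,"wx":0,"wy":0,"wz":1.0},{"tx":-0.27,"ty":0.25,"tz":0,"wx":0,"wy":0,"wz":1.0},{"tx":-0.24,"ty":0.27,"tz":0,"wx":0,"wy":0,"wz":1.0},{"tx":-0.22,"ty":0.29,"tz":0,"wx":0,"wy":0,"wz":1.0},{"tx":-0.19,"ty":0.31,"tz":0,"wx":0,"wy":0,"wz":1.0}])

```text
t: 2.28
position: [0.3763, 0.2339, 0.2612]
orientation: [-3.142, 0.0, 0.651]
contact_force: [0.4, -0.5, -0.6]
width: 0.548
gripper_force: 0.0
```

Call:
step_arm(targets=[{"tx":-0.17,"ty":0.33,"tz":0,"wx":0,"wy":0,"wz":1.0},{"tx":-0.14,"ty":0.34,"tz":0,"wx":0,"wy":0,"wz":1.0},{"tx":-0.11,"ty":0.35,"tz":0,"wx":0,"wy":0,"wz":1.0},{"tx":-0.07,"ty":0.36,"tz":0,"wx":0,"wy":0,"wz":1.0},{"tx":-0.04,"ty":0.36,"tz":0,"wx":0,"wy":0,"wz":1.0}])

```text
t: 2.7
position: [0.4049, 0.1237, 0.2608]
orientation: [-3.105, 0.004, 0.266]
contact_force: [0.8, -0.0, -0.2]
width: 0.552
gripper_force: 0.0
```

Call:
step_arm(targets=[{"tx":-0.01,"ty":0.36,"tz":0,"wx":0,"wy":0,"wz":1.0},{"tx":0.02,"ty":0.36,"tz":0,"wx":0,"wy":0,"wz":1.0},{"tx":0.04,"ty":0.36,"tz":0,"wx":0,"wy":0,"wz":0.7},{"tx":0,"ty":0,"tz":0,"wx":0,"wy":0,"wz":0},{"tx":0,"ty":0,"tz":0,"wx":0,"wy":0,"wz":0}])

```text
t: 3.12
position: [0.4195, 0.0512, 0.2585]
orientation: [-3.079, 0.015, 0.07]
contact_force: [0.6, 0.6, -0.0]
width: 0.547
gripper_force: 0.0
```

```bash
python3 - <<'E'
from rig import bot, read_camera
from h import *
c=read_camera("wrist");pickle.dump(c,open("c1.pkl","wb"))
cv2.imwrite("pics/w2.png",cv2.resize(c["frame"],(800,600),interpolation=cv2.INTER_CUBIC))
s=bot.read_state();print({k:np.round(v,3) for k,v in s.items() if k in("t","qpos","position","orientation","width")})
E
```

```text
{'t': np.float64(3.167), 'qpos': array([ 0.07 , -0.027, -0.327,  1.286,  0.063,  3.141]), 'position': array([0.419, 0.052, 0.259]), 'orientation': array([-3.079,  0.015,  0.071]), 'width': np.float64(0.553)}
```

View pics/w2.png

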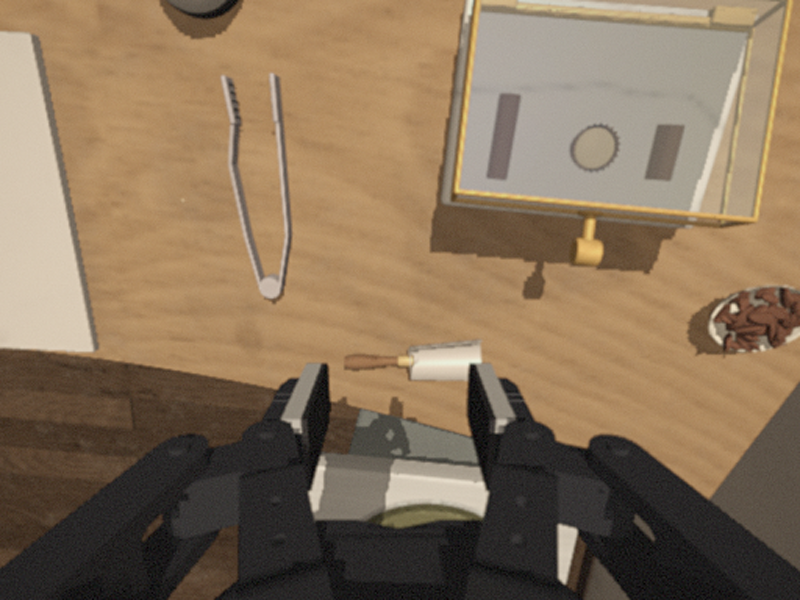

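The wrist view shows the tongs (bend (270,288), tips (225,78) and (274,76)), the knob (588,250), the log (664,152), the cup (595,147) and the roll (503,137). Joint 6 reached its limit, so the wrist sign is opposite to what I assumed. This yaw still works at the knob, and the tongs need the half-turned grasp. I triangulate all three views and plan with full rotations.

```bash
cat >> h.py <<'E'
def plan2(s,wps,v=.035,w=.95,nd=2):
    """wps=[(pos,[r,p,y])] from state s; general orientation"""
    p=np.array(s["position"],float);O=R.from_euler("xyz",s["orientation"]);rows=[]
    for q,e in wps:
        q=np.array(q,float);Q=R.from_euler("xyz",e)
        n=max(1,int(np.ceil(max(np.linalg.norm(q-p)/v,(O.inv()*Q).magnitude()/(w*np.radians(5)))-.05)))
        for i in range(n):
            k=n-i;t=np.round(O.inv().apply((q-p)/k)/.04,nd);r=np.round((O.inv()*Q).as_rotvec()/k/np.radians(5),nd)
            p=p+O.apply(t*.04);O=O*R.from_rotvec(r*np.radians(5));rows.append([*t,*r])
    while len(rows)%5: rows.append([0]*6)
    for i in range(0,len(rows),5): print(json.dumps([dict(zip(("tx","ty","tz","wx","wy","wz"),[float(x)+0 for x in r])) for r in rows[i:i+5]]).replace("0.0,","0,").replace("0.0}","0}").replace("-0,","0,"))
    print("end",p.round(4),O.as_euler("xyz").round(3))
E
python3 - <<'E'
from h import *
from rig import bot
d=pickle.load(open("c0.pkl","rb"));A,B=d["side"],d["scene"];C=pickle.load(open("c1.pkl","rb"))
a=lambda x,y:(A,(150+(x-1.5)/4,110+(y-1.5)/4))
b=lambda x,y:(B,(160+(x-2)/5,160+(y-2)/5))
c=lambda x,y:(C,((x-.3)/1.5625,(y-.3)/1.5625))
for n,p,q,r in [("knob",(325,396),(622,160),(588,250)),("bend",(100,176),(255,466),(270,288)),("tipL",(333,70),(62,325),(225,78)),("tipR",(358,106),(127,302),(274,76)),
 ("covFLt",(330,236),(432,156),(458,193)),("covFRt",(450,518),(738,75),(755,219)),
 ("log",(490,492),(655,178),(664,152)),("cupTop",(448,395),(555,168),(595,147)),("roll",(418,316),(455,220),(503,137))]:
    for L in ((a(*p),b(*q),c(*r)),(a(*p),c(*r))):
        X,e=tri(*L);print(n,X.round(4),e)
for n,p,z in [("bend",(270,288),.016),("tipL",(225,78),.018),("tipR",(274,76),.018),("logA",(672,125),.034),("logB",(655,180),.034)]: print(n,plane(*c(*p),z).round(4))
s=bot.read_state()
plan2(s,[([.432,-.078,.16],[np.pi,0,-.03])])
E
```

```text
knob [ 0.4333 -0.0779  0.0875] [np.float64(1.6), np.float64(0.7), np.float64(1.8)]
knob [ 0.4334 -0.0775  0.0869] [np.float64(1.6), np.float64(1.6)]
bend [0.3613 0.185  0.0169] [np.float64(1.2), np.float64(1.7), np.float64(1.1)]
bend [0.3607 0.1846 0.0161] [np.float64(0.6), np.float64(0.6)]
tipL [0.541  0.2179 0.0155] [np.float64(2.9), np.float64(2.6), np.float64(0.4)]
tipL [0.5416 0.2222 0.0066] [np.float64(0.3), np.float64(0.3)]
tipR [0.5449 0.1772 0.0165] [np.float64(1.9), np.float64(2.1), np.float64(0.4)]
tipR [0.5448 0.1779 0.0134] [np.float64(0.6), np.float64(0.6)]
covFLt [0.4708 0.0208 0.0993] [np.float64(1.8), np.float64(1.4), np.float64(1.5)]
covFLt [0.4705 0.0214 0.0959] [np.float64(1.0), np.float64(1.0)]
covFRt [ 0.4663 -0.1797  0.0997] [np.float64(0.8), np.float64(1.9), np.float64(2.1)]
covFRt [ 0.4665 -0.1792  0.0969] [np.float64(0.2), np.float64(0.2)]
log [ 0.5055 -0.1442  0.027 ] [np.float64(3.4), np.float64(5.2), np.float64(2.3)]
log [ 0.5071 -0.1417  0.029 ] [np.float64(0.3), np.float64(0.3)]
cupTop [ 0.5066 -0.0811  0.0485] [np.float64(1.7), np.float64(1.4), np.float64(0.6)]
cupTop [ 0.5062 -0.0816  0.0471] [np.float64(1.0), np.float64(1.0)]
roll [ 0.5114 -0.0138  0.0321] [np.float64(1.7), np.float64(0.9), np.float64(1.0)]
roll [ 0.5115 -0.0138  0.0338] [np.float64(1.2), np.float64(1.2)]
bend [0.3612 0.1842 0.016 ]
tipL [0.5407 0.2173 0.018 ]
tipR [0.5449 0.1763 0.018 ]
logA [ 0.527  -0.1404  0.034 ]
logB [ 0.4858 -0.1378  0.034 ]
[{"tx": 0.02, "ty": 0.68, "tz": 0.45, "wx": -0.14, "wy": 0.04, "wz": 0.23}, {"tx": 0.04, "ty": 0.68, "tz": 0.46, "wx": -0.14, "wy": 0.04, "wz": 0.23}, {"tx": 0.05, "ty": 0.67, "tz": 0.47, "wx": -0.14, "wy": 0.04, "wz": 0.23}, {"tx": 0.06, "ty": 0.66, "tz": 0.47, "wx": -0.15, "wy": 0.05, "wz": 0.23}, {"tx": 0.07, "ty": 0.66, "tz": 0.49, "wx": -0.14, "wy": 0.04, "wz": 0.23}]
end [ 0.432  -0.0782  0.1599] [-3.141  0.    -0.03 ]
```

Call:
step_arm(targets=[{"tx":0.02,"ty":0.68,"tz":0.45,"wx":-0.14,"wy":0.04,"wz":0.23},{"tx":0.04,"ty":0.68,"tz":0.46,"wx":-0.14,"wy":0.04,"wz":0.23},{"tx":0.05,"ty":0.67,"tz":0.47,"wx":-0.14,"wy":0.04,"wz":0.23},{"tx":0.06,"ty":0.66,"tz":0.47,"wx":-0.15,"wy":0.05,"wz":0.23},{"tx":0.07,"ty":0.66,"tz":0.49,"wx":-0.14,"wy":0.04,"wz":0.23}])

```text
t: 3.58
position: [0.4324, -0.0779, 0.1594]
orientation: [3.141, -0.001, -0.027]
contact_force: [0.7, -0.1, 0.2]
width: 0.551
gripper_force: 0.0
```

```bash
python3 - <<'E'
from h import *
from rig import bot
s=bot.read_state();print(s["position"],s["orientation"],s["qpos"])
plan2(s,[([.4325,-.078,.13],[np.pi,0,-.03]),([.4325,-.078,.077],[np.pi,0,-.03])],v=.02)
E
```

```text
[ 0.43244898 -0.07793518  0.15944087] [ 3.14102070e+00 -1.16434733e-03 -2.70788500e-02] [-1.77987898e-01  3.78397833e-02 -4.89464923e-01  1.04225452e+00
 -3.90405948e-04  2.99068370e+00]
[{"tx": 0, "ty": 0, "tz": 0.37, "wx": 0, "wy": -0.01, "wz": 0.02}, {"tx": 0, "ty": 0, "tz": 0.37, "wx": 0.01, "wy": 0, "wz": 0.01}, {"tx": 0, "ty": 0, "tz": 0.44, "wx": 0, "wy": 0, "wz": 0}, {"tx": 0, "ty": 0, "tz": 0.44, "wx": 0, "wy": 0, "wz": 0}, {"tx": 0, "ty": 0, "tz": 0.44, "wx": 0, "wy": 0, "wz": 0}]
end [ 0.4325 -0.0779  0.077 ] [-3.141 -0.    -0.03 ]
```

Call:
step_arm(targets=[{"tx":0,"ty":0,"tz":0.37,"wx":0,"wy":0,"wz":0},{"tx":0,"ty":0,"tz":0.37,"wx":0,"wy":0,"wz":0},{"tx":0,"ty":0,"tz":0.44,"wx":0,"wy":0,"wz":0},{"tx":0,"ty":0,"tz":0.44,"wx":0,"wy":0,"wz":0},{"tx":0,"ty":0,"tz":0.44,"wx":0,"wy":0,"wz":0}])

```text
t: 4.0
position: [0.4325, -0.0769, 0.077]
orientation: [-3.142, -0.001, -0.027]
contact_force: [0.9, -0.4, -0.3]
width: 0.551
gripper_force: 0.0
```

Call:
step_arm(targets=[{"tx":0,"ty":0,"tz":0,"wx":0,"wy":0,"wz":0},{"tx":0,"ty":0,"tz":0,"wx":0,"wy":0,"wz":0},{"tx":0,"ty":0,"tz":0,"wx":0,"wy":0,"wz":0},{"tx":0,"ty":0,"tz":0,"wx":0,"wy":0,"wz":0},{"tx":0,"ty":0,"tz":0,"wx":0,"wy":0,"wz":0}], claw=1, squeeze=20)

```text
t: 4.42
position: [0.4333, -0.0781, 0.0788]
orientation: [3.141, -0.002, -0.029]
contact_force: [0.5, 0.1, 0.2]
width: -0.002
gripper_force: 0.0
```

```bash
python3 - <<'E'
from h import *
from rig import bot
s=bot.read_state();print({k:np.round(s[k],4) for k in("position","orientation","contact_force","width","gripper_force")})
k=np.array(s["position"])+[0,0,.011]
r=np.hypot(.177,.014)
for z in(.086,.0875): 
    h=.024;x=np.sqrt(r*r-(z-h)**2);print("hinge x",k[0]+x,"phi",np.arctan2(z-h,x))
E
```

```text
{'position': array([ 0.4333, -0.0781,  0.0788]), 'orientation': array([ 3.1411e+00, -2.3000e-03, -2.8700e-02]), 'contact_force': array([0.4955, 0.112 , 0.2208]), 'width': np.float64(-0.0017), 'gripper_force': np.float64(0.0)}
hinge x 0.5996781587562506 phi 0.35670856230504944
hinge x 0.5991114572490833 phi 0.3657396006396657
```

The gripper shut completely, so it missed the knob. I take one composed look.

```bash
python3 - <<'E'
from rig import bot, read_camera
from h import *
d={n:read_camera(n) for n in("scene","side","wrist")};pickle.dump(d,open("c2.pkl","wb"))
a=crop(d["side"]["frame"],180,130,100,75,4);b=crop(d["scene"]["frame"],230,150,100,75,4);c=crop(d["wrist"]["frame"],136,120,240,180,400/240)
e=crop(d["side"]["frame"],120,80,240,180,400/240)
cv2.imwrite("pics/m3.png",np.vstack([np.hstack([a,b]),np.hstack([c,e])]))
K=[.4325,-.078,.087]
for n in d: print(n,proj(d[n],[K,bot.read_state()["position"]]).round(1))
E
```

```text
scene [[284.  192. ]
 [283.9 194.7]]
side [[231.3 208.9]
 [231.7 210.9]]
wrist [[252.7 231.7]
 [253.  225.3]]
```

View pics/m3.png

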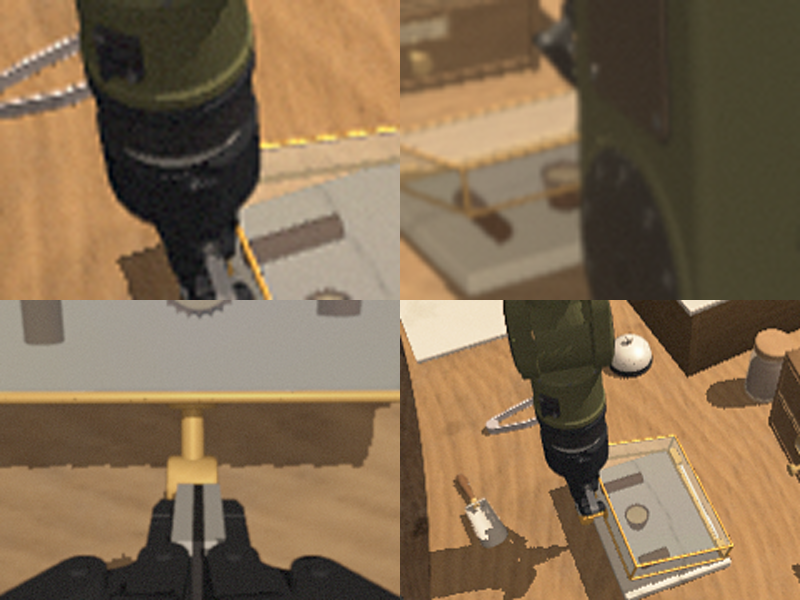

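The wrist panel shows the shut fingertips ending at about row 485 with the knob beyond and around them (centre about (190,485)). The side panel shows the knob at (593,517), just below the tips. I work out where the tips really are in the tool frame.

```bash
python3 - <<'E'
from rig import bot
from h import *
d=pickle.load(open("c2.pkl","rb"));C=d["wrist"];s=bot.read_state();O=R.from_euler("xyz",s["orientation"]);p=np.array(s["position"])
for x in(-.011,0,.011):
    print(x,[(z,((proj(C,p+O.apply([x,0,z]))[0]-[136,120])*400/240+[0,300]).round(0).tolist()) for z in(-.03,-.011,0,.008)])
print(s["position"],s["qpos"])
# edge profile of knob col band in wrist
f=C["frame"];cv2.imwrite("pics/w3.png",crop(f,216,190,75,90,6.6))
E
```

```text
-0.011 [(-0.03, [195.0, 545.0]), (-0.011, [195.0, 516.0]), (0, [195.0, 502.0]), (0.008, [195.0, 493.0])]
0 [(-0.03, [195.0, 514.0]), (-0.011, [195.0, 488.0]), (0, [195.0, 475.0]), (0.008, [195.0, 467.0])]
0.011 [(-0.03, [195.0, 482.0]), (-0.011, [195.0, 459.0]), (0, [195.0, 448.0]), (0.008, [195.0, 441.0])]
[ 0.43277233 -0.0781816   0.07829474] [-1.78646051e-01  1.11756093e-01 -6.10602504e-01  8.46933435e-01
 -9.79105593e-05  2.99206532e+00]
```

View pics/w3.png

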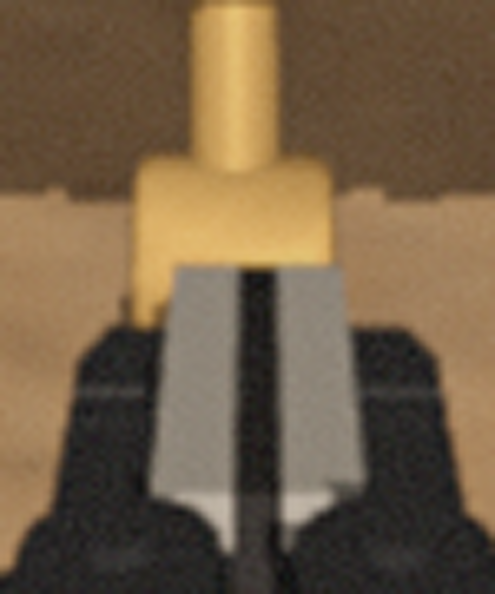

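The pads do not straddle the knob: they are either above it or on its robot side. I settle which numerically from the side view.

```bash
python3 - <<'E'
from h import *
for nm in("c0.pkl","c2.pkl"):
    A=pickle.load(open(nm,"rb"))["side"]["frame"]
    print(nm)
    for r in range(186,222):
        o=""
        for c in range(216,250):
            b,g,rr=map(int,A[r,c]);hsv=cv2.cvtColor(A[r:r+1,c:c+1],cv2.COLOR_BGR2HSV)[0,0]
            h,s,v=map(int,hsv)
            o+= "O" if s>150 and v>150 else "#" if v<50 else "g" if s<40 and v<150 else "w" if s<40 else "."
        print(r,o)
C=pickle.load(open("c2.pkl","rb"))["side"]
p=np.array([.433,-.078,.0785])
for x in(-.011,.011):
  for z in(-.008,.0,.03): print(x,z,proj(C,p+[x,0,z]).round(1))
E
```

```text
c0.pkl
186 .......................O..........
187 .......................O.w........
188 ........................O.ww......
189 ........................O.w.......
190 .......................g.O........
191 .......................g.O........
192 .........................OO.......
193 ..........................O.......
194 ..........................OO......
195 ...........................O.....w
196 ...........................O.gw.ww
197 ..........................gOOgww..
198 ............................O.w...
199 ............................O.www.
200 ...........................g.O.w.w
201 .............................O.ww.
202 .........................g..g.O.ww
203 ..............................O.ww
204 ..............OOO............gO.ww
205 .............OOOOO...........g.O.w
206 ............OOOOOO......OO...g.O.w
207 ............OOOOOOOOOOOOOO....g.O.
208 ............OOOOOOOOO.OOOO......O.
209 .............OOOOOOOOOOO.........O
210 .............OOOOOOO.............O
211 .............OOO.................O
212 ..................................
213 ..................................
2
[... 1188 characters left out ...]
...g.######...OOOO......O.
209 ...................OOOOO........OO
210 ..............OO.OOOO............O
211 ..............OO.................O
212 ..................................
213 ..................................
214 ..................................
215 ..................................
216 ..................................
217 ..................................
218 ..................................
219 ..................................
220 ..................................
221 ..................................
-0.011 -0.008 [[227.5 214.1]]
-0.011 0.0 [[227.2 212.3]]
-0.011 0.03 [[226.2 205.6]]
0.011 -0.008 [[236.5 210.9]]
0.011 0.0 [[236.3 209.1]]
0.011 0.03 [[235.5 202.3]]
```

Three depth checks (finger spacing in two wrist pictures, and the side view) agree. The visible fingertips stand about 25 mm behind the reported TCP when shut and about 31 mm when half open, so they closed above the knob. I open, go 29 mm lower (clear under either reading) and close again.

Call:
step_arm(targets=[{"tx":0,"ty":0,"tz":0,"wx":0,"wy":0,"wz":0},{"tx":0,"ty":0,"tz":0,"wx":0,"wy":0,"wz":0},{"tx":0,"ty":0,"tz":0,"wx":0,"wy":0,"wz":0},{"tx":0,"ty":0,"tz":0.2,"wx":0,"wy":0,"wz":0},{"tx":0,"ty":0,"tz":0.2,"wx":0,"wy":0,"wz":0}], claw=-0.1)

```text
t: 4.98
position: [0.4328, -0.0783, 0.0614]
orientation: [3.141, -0.001, -0.029]
contact_force: [0.0, 0.6, -1.5]
width: 0.552
gripper_force: 0.0
```

Call:
step_arm(targets=[{"tx":0,"ty":0,"tz":0.1,"wx":0,"wy":0,"wz":0},{"tx":0,"ty":0,"tz":0.1,"wx":0,"wy":0,"wz":0},{"tx":0,"ty":0,"tz":0.1,"wx":0,"wy":0,"wz":0},{"tx":0,"ty":0,"tz":0,"wx":0,"wy":0,"wz":0},{"tx":0,"ty":0,"tz":0,"wx":0,"wy":0,"wz":0}])

```text
t: 5.4
position: [0.432, -0.0781, 0.0494]
orientation: [3.141, 0.0, -0.029]
contact_force: [0.3, -0.3, 0.2]
width: 0.547
gripper_force: 0.0
```

Call:
step_arm(targets=[{"tx":0,"ty":0,"tz":0,"wx":0,"wy":0,"wz":0},{"tx":0,"ty":0,"tz":0,"wx":0,"wy":0,"wz":0},{"tx":0,"ty":0,"tz":0,"wx":0,"wy":0,"wz":0},{"tx":0,"ty":0,"tz":0,"wx":0,"wy":0,"wz":0},{"tx":0,"ty":0,"tz":0,"wx":0,"wy":0,"wz":0}], claw=1, squeeze=20)

```text
t: 5.82
position: [0.4325, -0.076, 0.0498]
orientation: [-3.137, -0.001, -0.028]
contact_force: [-0.2, 7.5, -1.2]
width: 0.2
gripper_force: 24.8
```

The knob is gripped (17 mm opening). I relieve the 2 mm sideways preload, then swing the cover along the arc.

```bash
python3 - <<'E'
import numpy as np
r=np.hypot(.177,.014);ph=np.linspace(.36,1.829,51)
X=np.c_[-r*np.cos(ph),-r*np.sin(ph)]/.04
p=X[0]
L=[]
for q in X[1:]:
    d=np.round(q-p,2);p=p+d;L.append(d)
for i in range(0,50,5): print([(float(a),float(b)) for a,b in L[i:i+5]], ((X[i+5]-X[0])*.04*[1,-1]).round(4)+[.4325,.0496])
E
```

```text
[(0.05, -0.12), (0.05, -0.12), (0.05, -0.12), (0.06, -0.12), (0.06, -0.11)] [0.4434 0.0732]
[(0.07, -0.11), (0.07, -0.12), (0.07, -0.1), (0.07, -0.11), (0.08, -0.11)] [0.4577 0.095 ]
[(0.08, -0.1), (0.09, -0.1), (0.08, -0.1), (0.09, -0.09), (0.09, -0.09)] [0.4751 0.1145]
[(0.1, -0.09), (0.1, -0.09), (0.1, -0.08), (0.1, -0.08), (0.1, -0.08)] [0.495  0.1312]
[(0.11, -0.08), (0.11, -0.07), (0.11, -0.06), (0.11, -0.07), (0.12, -0.06)] [0.5173 0.1448]
[(0.12, -0.06), (0.11, -0.05), (0.12, -0.05), (0.13, -0.05), (0.12, -0.05)] [0.5412 0.1551]
[(0.12, -0.04), (0.13, -0.03), (0.12, -0.04), (0.13, -0.03), (0.13, -0.02)] [0.5664 0.1617]
[(0.13, -0.02), (0.13, -0.02), (0.13, -0.02), (0.13, -0.01), (0.13, -0.0)] [0.5924 0.1645]
[(0.13, -0.01), (0.13, 0.01), (0.13, 0.0), (0.13, 0.01), (0.13, 0.01)] [0.6184 0.1635]
[(0.13, 0.02), (0.13, 0.02), (0.12, 0.02), (0.13, 0.03), (0.13, 0.03)] [0.644  0.1587]
```

Call:
step_arm(targets=[{"tx":0.05,"ty":-0.02,"tz":-0.12,"wx":0,"wy":0,"wz":0},{"tx":0.05,"ty":-0.02,"tz":-0.12,"wx":0,"wy":0,"wz":0},{"tx":0.05,"ty":-0.01,"tz":-0.12,"wx":0,"wy":0,"wz":0},{"tx":0.06,"ty":0,"tz":-0.12,"wx":0,"wy":0,"wz":0},{"tx":0.06,"ty":0,"tz":-0.11,"wx":0,"wy":0,"wz":0}])

```text
t: 6.23
position: [0.4434, -0.0763, 0.0738]
orientation: [-3.141, -0.0, -0.029]
contact_force: [3.3, 2.5, -5.8]
width: 0.206
gripper_force: 23.9
```

Call:
step_arm(targets=[{"tx":0.07,"ty":0,"tz":-0.11,"wx":0,"wy":0,"wz":0},{"tx":0.07,"ty":0,"tz":-0.12,"wx":0,"wy":0,"wz":0},{"tx":0.07,"ty":0,"tz":-0.1,"wx":0,"wy":0,"wz":0},{"tx":0.07,"ty":0,"tz":-0.11,"wx":0,"wy":0,"wz":0},{"tx":0.08,"ty":0,"tz":-0.11,"wx":0,"wy":0,"wz":0}])

```text
t: 6.65
position: [0.4576, -0.0767, 0.0956]
orientation: [-3.141, -0.0, -0.029]
contact_force: [3.4, 2.8, -4.8]
width: 0.205
gripper_force: 23.5
```

Call:
step_arm(targets=[{"tx":0.09,"ty":-0.01,"tz":-0.1,"wx":0,"wy":0,"wz":0},{"tx":0.1,"ty":-0.01,"tz":-0.1,"wx":0,"wy":0,"wz":0},{"tx":0.09,"ty":0,"tz":-0.1,"wx":0,"wy":0,"wz":0},{"tx":0.09,"ty":0,"tz":-0.09,"wx":0,"wy":0,"wz":0},{"tx":0.09,"ty":0,"tz":-0.09,"wx":0,"wy":0,"wz":0}])

```text
t: 7.07
position: [0.4754, -0.0771, 0.1148]
orientation: [3.14, 0.001, -0.03]
contact_force: [-3.8, -1.3, -1.0]
width: 0.204
gripper_force: 24.0
```

Call:
step_arm(targets=[{"tx":0.1,"ty":0,"tz":-0.09,"wx":0,"wy":0,"wz":0},{"tx":0.1,"ty":0,"tz":-0.09,"wx":0,"wy":0,"wz":0},{"tx":0.1,"ty":0,"tz":-0.08,"wx":0,"wy":0,"wz":0},{"tx":0.1,"ty":0,"tz":-0.08,"wx":0,"wy":0,"wz":0},{"tx":0.1,"ty":0,"tz":-0.08,"wx":0,"wy":0,"wz":0}])

```text
t: 7.48
position: [0.4966, -0.0776, 0.1317]
orientation: [3.141, -0.001, -0.029]
contact_force: [-2.8, -1.8, -2.6]
width: 0.208
gripper_force: 23.6
```

Call:
step_arm(targets=[{"tx":0.11,"ty":0,"tz":-0.08,"wx":0,"wy":0,"wz":0},{"tx":0.11,"ty":0,"tz":-0.07,"wx":0,"wy":0,"wz":0},{"tx":0.11,"ty":0,"tz":-0.06,"wx":0,"wy":0,"wz":0},{"tx":0.11,"ty":0,"tz":-0.07,"wx":0,"wy":0,"wz":0},{"tx":0.12,"ty":0,"tz":-0.06,"wx":0,"wy":0,"wz":0}])

```text
t: 7.9
position: [0.5188, -0.0781, 0.1452]
orientation: [3.141, -0.0, -0.029]
contact_force: [-3.1, -4.2, 0.2]
width: 0.201
gripper_force: 23.5
```

Call:
step_arm(targets=[{"tx":0.12,"ty":0.01,"tz":-0.06,"wx":0,"wy":0,"wz":0},{"tx":0.11,"ty":0.01,"tz":-0.05,"wx":0,"wy":0,"wz":0},{"tx":0.12,"ty":0,"tz":-0.05,"wx":0,"wy":0,"wz":0},{"tx":0.12,"ty":0,"tz":-0.05,"wx":0,"wy":0,"wz":0},{"tx":0.12,"ty":0,"tz":-0.05,"wx":0,"wy":0,"wz":0}])

```text
t: 8.32
position: [0.5424, -0.0787, 0.1553]
orientation: [-3.141, -0.0, -0.029]
contact_force: [-1.4, 0.6, -3.0]
width: 0.203
gripper_force: 22.8
```

Call:
step_arm(targets=[{"tx":0.12,"ty":0,"tz":-0.04,"wx":0,"wy":0,"wz":0},{"tx":0.13,"ty":0,"tz":-0.03,"wx":0,"wy":0,"wz":0},{"tx":0.12,"ty":0,"tz":-0.04,"wx":0,"wy":0,"wz":0},{"tx":0.13,"ty":0,"tz":-0.03,"wx":0,"wy":0,"wz":0},{"tx":0.13,"ty":0,"tz":-0.02,"wx":0,"wy":0,"wz":0}])

```text
t: 8.73
position: [0.5677, -0.0794, 0.1621]
orientation: [-3.141, -0.001, -0.029]
contact_force: [-2.4, 3.5, 2.6]
width: 0.207
gripper_force: 23.3
```

Call:
step_arm(targets=[{"tx":0.13,"ty":0,"tz":-0.02,"wx":0,"wy":0,"wz":0},{"tx":0.13,"ty":0,"tz":-0.02,"wx":0,"wy":0,"wz":0},{"tx":0.13,"ty":0,"tz":-0.02,"wx":0,"wy":0,"wz":0},{"tx":0.13,"ty":0,"tz":-0.01,"wx":0,"wy":0,"wz":0},{"tx":0.13,"ty":0,"tz":0,"wx":0,"wy":0,"wz":0}])

```text
t: 9.15
position: [0.5941, -0.0801, 0.1652]
orientation: [-3.14, -0.002, -0.029]
contact_force: [-3.2, 4.7, 3.7]
width: 0.201
gripper_force: 23.3
```

Call:
step_arm(targets=[{"tx":0.13,"ty":-0.01,"tz":0,"wx":0,"wy":0,"wz":0},{"tx":0.13,"ty":-0.01,"tz":0,"wx":0,"wy":0,"wz":0},{"tx":0.13,"ty":0,"tz":0,"wx":0,"wy":0,"wz":0},{"tx":0.13,"ty":0,"tz":0.01,"wx":0,"wy":0,"wz":0},{"tx":0.13,"ty":0,"tz":0.01,"wx":0,"wy":0,"wz":0}])

```text
t: 9.57
position: [0.6202, -0.0808, 0.1644]
orientation: [3.141, -0.002, -0.029]
contact_force: [-1.6, 3.1, 5.4]
width: 0.202
gripper_force: 23.3
```

Call:
step_arm(targets=[{"tx":0.1,"ty":0,"tz":0.01,"wx":0,"wy":0,"wz":0},{"tx":0.08,"ty":0,"tz":0.02,"wx":0,"wy":0,"wz":0},{"tx":0.08,"ty":0,"tz":0.02,"wx":0,"wy":0,"wz":0},{"tx":0.08,"ty":0,"tz":0.02,"wx":0,"wy":0,"wz":0},{"tx":0.08,"ty":0,"tz":0.02,"wx":0,"wy":0,"wz":0}])

```text
t: 9.98
position: [0.638, -0.0812, 0.1616]
orientation: [3.142, -0.004, -0.029]
contact_force: [-0.8, 2.9, 9.0]
width: 0.199
gripper_force: 23.8
```

Call:
step_arm(targets=[{"tx":0.06,"ty":0,"tz":0.02,"wx":0,"wy":0,"wz":0},{"tx":0.05,"ty":0,"tz":0.01,"wx":0,"wy":0,"wz":0},{"tx":0.05,"ty":0,"tz":0.01,"wx":0,"wy":0,"wz":0},{"tx":0.03,"ty":0,"tz":0.01,"wx":0,"wy":0,"wz":0},{"tx":0,"ty":0,"tz":0,"wx":0,"wy":0,"wz":0}])

```text
t: 10.4
position: [0.6461, -0.0814, 0.1598]
orientation: [3.142, -0.005, -0.029]
contact_force: [0.7, 4.0, 7.1]
width: 0.2
gripper_force: 23.7
```

Call:
step_arm(targets=[{"tx":0.05,"ty":0,"tz":0,"wx":0,"wy":0,"wz":0},{"tx":0.05,"ty":0,"tz":0.01,"wx":0,"wy":0,"wz":0},{"tx":0.04,"ty":0,"tz":0.01,"wx":0,"wy":0,"wz":0},{"tx":0,"ty":0,"tz":0,"wx":0,"wy":0,"wz":0},{"tx":0,"ty":0,"tz":0,"wx":0,"wy":0,"wz":0}])

```text
t: 10.82
position: [0.6512, -0.0815, 0.1584]
orientation: [-3.142, -0.004, -0.029]
contact_force: [0.7, 2.8, 5.7]
width: 0.201
gripper_force: 23.4
```

Call:
step_arm(targets=[{"tx":0.05,"ty":0,"tz":0.01,"wx":0,"wy":0,"wz":0},{"tx":0.05,"ty":0,"tz":0.01,"wx":0,"wy":0,"wz":0},{"tx":0,"ty":0,"tz":0.01,"wx":0,"wy":0,"wz":0},{"tx":0,"ty":0,"tz":0,"wx":0,"wy":0,"wz":0},{"tx":0,"ty":0,"tz":0,"wx":0,"wy":0,"wz":0}])

```text
t: 11.23
position: [0.6551, -0.0817, 0.1572]
orientation: [-3.142, -0.004, -0.029]
contact_force: [1.0, 3.2, 6.3]
width: 0.208
gripper_force: 23.5
```

```bash
python3 - <<'E'
from rig import bot, read_camera
from h import *
d={n:read_camera(n) for n in("side","wrist")};pickle.dump(d,open("c3.pkl","wb"))
s=bot.read_state();print(s["position"],s["contact_force"],s["qpos"])
a=crop(d["side"]["frame"],200,60,180,135,400/180);b=crop(d["side"]["frame"],240,110,100,75,4)
w=crop(d["wrist"]["frame"],0,0,512,384,400/512);w=cv2.resize(w,(400,300))
z=crop(d["wrist"]["frame"],206,170,100,75,4)
cv2.imwrite("pics/m4.png",np.vstack([np.hstack([a,b]),np.hstack([w,z])]))
E
```

```text
[ 0.65509862 -0.08164936  0.15724015] [1.68376126 3.40518639 6.66901326] [-1.24233381e-01  4.44487229e-01  2.98251956e-02  1.15213808e+00
  4.37642057e-04  3.04634722e+00]
```

View pics/m4.png

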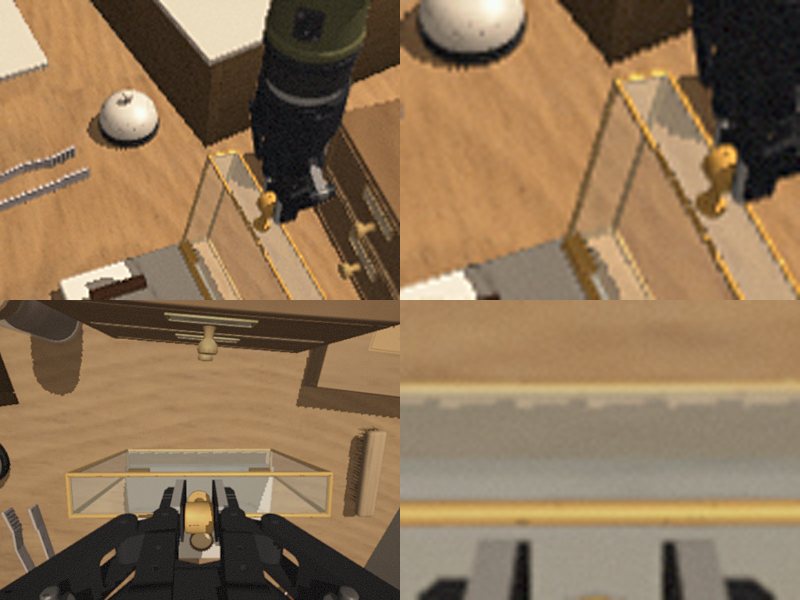

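The side view shows the cover tipped back with the knob at about (319.5,150). The wrist view shows the knob still between the pads at about (256,271), but sitting at their robot-side edge. I triangulate it to get the true cover angle.

```bash
python3 - <<'E'
from h import *
from rig import bot
d=pickle.load(open("c3.pkl","rb"));s=bot.read_state();p=np.array(s["position"])
for wr in(264,271,278):
  X,e=tri((d["side"],(319.5,150.5)),(d["wrist"],(256,wr)));print(X.round(4),e,(X-p).round(4))
r=.17755
for f in(1.4,1.5,1.6,1.7,1.75): 
    ph=f+.079;K=[.5995-r*np.cos(ph),-.0815,.024+r*np.sin(ph)];print(f,np.round(K,3),proj(d["side"],K).round(1),proj(d["wrist"],K).round(1))
# orange pixels side
A=d["side"]["frame"];h=cv2.cvtColor(A,cv2.COLOR_BGR2HSV)
for r_ in range(138,168):
    print(r_,"".join("O" if h[r_,c,1]>150 and h[r_,c,2]>150 else "#" if h[r_,c,2]<50 else "." for c in range(300,345)))
E
```

```text
[ 0.6453 -0.0794  0.1919] [np.float64(4.6), np.float64(4.6)] [-0.0098  0.0022  0.0347]
[ 0.6436 -0.0802  0.1946] [np.float64(3.5), np.float64(3.5)] [-0.0115  0.0014  0.0374]
[ 0.642  -0.081   0.1973] [np.float64(2.5), np.float64(2.5)] [-0.0131  0.0007  0.04  ]
1.4 [ 0.583 -0.082  0.201] [[295.6 158.9]] [[256.2 378. ]]
1.5 [ 0.601 -0.082  0.202] [[303.3 156.1]] [[255.4 353.1]]
1.6 [ 0.619 -0.082  0.201] [[310.8 153.8]] [[254.4 323.9]]
1.7 [ 0.636 -0.082  0.198] [[318.1 152.1]] [[253.4 291.4]]
1.75 [ 0.645 -0.082  0.196] [[321.6 151.5]] [[253.  274.3]]
138 .............O.....#####################.....
139 .............OO....#####################.....
140 ..............O.......##################.....
141 OO............OO......###################....
142 .O.............O....#####################....
143 .O..............O...#####################....
144 ..O.............OO..############.#####.###...
145 ..O..............O..################...###...
146 ...O.............O..OOO.############.####....
147 ..................OOOOOO.#######.#######.....
148 ..................OOOOOO.##############
[... 256 characters left out ...]

154 .......................#...#######........#..
155 ..........................########...........
156 ..........................#######............
157 ..........................#######............
158 ..........................#####.#............
159 ..........................##.................
160 ....................O........................
161 ...................OO.....OO.................
162 ...................O.......O.................
163 ...........................OO................
164 ............................OO...............
165 .............................O...............
166 .............................OO..............
167 ..............................O..............
```

The knob is at the stop angle (about 1.74 rad) within the measurement error, and the pads have slid about 11 mm past it. To be sure, I regrip centred and press gently to feel the stop.

Call:
step_arm(targets=[{"tx":0,"ty":0,"tz":0,"wx":0,"wy":0,"wz":0},{"tx":0,"ty":0,"tz":0,"wx":0,"wy":0,"wz":0},{"tx":-0.09,"ty":0,"tz":0,"wx":0,"wy":0,"wz":0},{"tx":-0.1,"ty":0,"tz":0,"wx":0,"wy":0,"wz":0},{"tx":-0.1,"ty":0,"tz":0,"wx":0,"wy":0,"wz":0}], claw=-0.2)

```text
t: 11.75
position: [0.6408, -0.0817, 0.1557]
orientation: [3.141, 0.001, -0.029]
contact_force: [0.1, -0.3, -1.0]
width: 0.596
gripper_force: 0.0
```

Call:
step_arm(targets=[{"tx":0,"ty":0,"tz":0,"wx":0,"wy":0,"wz":0},{"tx":0,"ty":0,"tz":0,"wx":0,"wy":0,"wz":0},{"tx":0,"ty":0,"tz":0,"wx":0,"wy":0,"wz":0},{"tx":0,"ty":0,"tz":0,"wx":0,"wy":0,"wz":0},{"tx":0,"ty":0,"tz":0,"wx":0,"wy":0,"wz":0}], claw=1, squeeze=40)

```text
t: 12.17
position: [0.6415, -0.0812, 0.1563]
orientation: [-3.142, -0.001, -0.029]
contact_force: [-0.5, 0.7, 1.2]
width: 0.202
gripper_force: 40.5
```

Call:
step_arm(targets=[{"tx":0.03,"ty":0,"tz":0.01,"wx":0,"wy":0,"wz":0},{"tx":0.03,"ty":0,"tz":0,"wx":0,"wy":0,"wz":0},{"tx":0.02,"ty":0,"tz":0.01,"wx":0,"wy":0,"wz":0},{"tx":0,"ty":0,"tz":0,"wx":0,"wy":0,"wz":0},{"tx":0,"ty":0,"tz":0,"wx":0,"wy":0,"wz":0}])

```text
t: 12.58
position: [0.6432, -0.0812, 0.1559]
orientation: [-3.142, 0.002, -0.029]
contact_force: [-6.9, 1.3, 8.9]
width: 0.203
gripper_force: 41.3
```

The resistance (about 11 N tangential, against 1 to 3 N of hinge friction) shows the cover is on its stop. I release, rise, and travel to above the tongs with the half turn (yaw 3.21).

```bash
python3 - <<'E'
from h import *
from rig import bot
s=dict(bot.read_state())
s["position"]=[.643,-.0812,.251];s["orientation"]=[np.pi,0,-.029]
plan2(s,[([.58,-.02,.25],[np.pi,0,.8]),([.50,.09,.24],[np.pi,0,2.0]),([.445,.1905,.16],[np.pi,0,3.21])],w=1.0)
E
```

```text
[{"tx": -0.16, "ty": -0.15, "tz": 0, "wx": 0, "wy": 0, "wz": -0.95}, {"tx": -0.15, "ty": -0.16, "tz": 0, "wx": 0, "wy": 0, "wz": -0.95}, {"tx": -0.14, "ty": -0.17, "tz": 0, "wx": 0, "wy": 0, "wz": -0.95}, {"tx": -0.12, "ty": -0.18, "tz": 0, "wx": 0, "wy": 0, "wz": -0.95}, {"tx": -0.1, "ty": -0.19, "tz": 0, "wx": 0, "wy": 0, "wz": -0.95}]
[{"tx": -0.09, "ty": -0.2, "tz": 0, "wx": 0, "wy": 0, "wz": -0.95}, {"tx": -0.07, "ty": -0.21, "tz": 0.01, "wx": 0, "wy": 0, "wz": -0.95}, {"tx": -0.05, "ty": -0.22, "tz": 0, "wx": 0, "wy": 0, "wz": -0.95}, {"tx": -0.04, "ty": -0.22, "tz": 0.01, "wx": 0, "wy": 0, "wz": -0.95}, {"tx": -0.02, "ty": -0.22, "tz": 0, "wx": 0, "wy": 0, "wz": -0.95}]
[{"tx": 0.04, "ty": -0.24, "tz": 0.02, "wx": 0, "wy": 0, "wz": -0.98}, {"tx": 0.06, "ty": -0.23, "tz": 0.02, "wx": 0, "wy": 0, "wz": -0.98}, {"tx": 0.08, "ty": -0.23, "tz": 0.02, "wx": 0, "wy": 0, "wz": -0.98}, {"tx": 0.1, "ty": -0.22, "tz": 0.02, "wx": 0, "wy": 0, "wz": -0.98}, {"tx": 0.12, "ty": -0.21, "tz": 0.02, "wx": 0, "wy": 0, "wz": -0.98}]
[{"tx": 0.14, "ty": -0.2, "tz": 0.02, "wx": 0, "wy": 0, "wz": -0
[... 986 characters left out ...]
, "ty": 0.09, "tz": 0.14, "wx": 0, "wy": 0, "wz": -0.99}, {"tx": 0.18, "ty": 0.1, "tz": 0.15, "wx": 0, "wy": 0, "wz": -0.99}, {"tx": 0.17, "ty": 0.12, "tz": 0.14, "wx": 0, "wy": 0, "wz": -0.99}, {"tx": 0.16, "ty": 0.13, "tz": 0.15, "wx": 0, "wy": 0, "wz": -0.99}, {"tx": 0.14, "ty": 0.15, "tz": 0.14, "wx": 0, "wy": 0, "wz": -0.99}]
[{"tx": 0.13, "ty": 0.16, "tz": 0.15, "wx": 0, "wy": 0, "wz": -0.99}, {"tx": 0.12, "ty": 0.17, "tz": 0.14, "wx": 0, "wy": 0, "wz": -0.99}, {"tx": 0.1, "ty": 0.17, "tz": 0.15, "wx": 0, "wy": 0, "wz": -1.0}, {"tx": 0, "ty": 0, "tz": 0, "wx": 0, "wy": 0, "wz": 0}, {"tx": 0, "ty": 0, "tz": 0, "wx": 0, "wy": 0, "wz": 0}]
end [0.4449 0.1904 0.1598] [-3.142  0.    -3.073]
```

Call:
step_arm(targets=[{"tx":0,"ty":0,"tz":0,"wx":0,"wy":0,"wz":0},{"tx":0,"ty":0,"tz":0,"wx":0,"wy":0,"wz":0},{"tx":0,"ty":0,"tz":-0.2,"wx":0,"wy":0,"wz":0},{"tx":0,"ty":0,"tz":-0.5,"wx":0,"wy":0,"wz":0},{"tx":0,"ty":0,"tz":-0.8,"wx":0,"wy":0,"wz":0}], claw=-0.55, squeeze=20)

```text
t: 13.0
position: [0.6428, -0.0814, 0.213]
orientation: [-3.141, 0.005, -0.029]
contact_force: [0.8, 0.1, 1.5]
width: 0.77
gripper_force: 0.0
```

Call:
step_arm(targets=[{"tx":-0.16,"ty":-0.15,"tz":-0.45,"wx":0,"wy":0,"wz":-0.95},{"tx":-0.15,"ty":-0.16,"tz":-0.45,"wx":0,"wy":0,"wz":-0.95},{"tx":-0.14,"ty":-0.17,"tz":0,"wx":0,"wy":0,"wz":-0.95},{"tx":-0.12,"ty":-0.18,"tz":0,"wx":0,"wy":0,"wz":-0.95},{"tx":-0.1,"ty":-0.19,"tz":0,"wx":0,"wy":0,"wz":-0.95}])

```text
t: 13.42
position: [0.6137, -0.0512, 0.2524]
orientation: [3.14, -0.002, 0.389]
contact_force: [0.6, 0.5, 0.0]
width: 0.774
gripper_force: 0.0
```

Call:
step_arm(targets=[{"tx":-0.09,"ty":-0.2,"tz":0,"wx":0,"wy":0,"wz":-0.95},{"tx":-0.07,"ty":-0.21,"tz":0.01,"wx":0,"wy":0,"wz":-0.95},{"tx":-0.05,"ty":-0.22,"tz":0,"wx":0,"wy":0,"wz":-0.95},{"tx":-0.04,"ty":-0.22,"tz":0.01,"wx":0,"wy":0,"wz":-0.95},{"tx":-0.02,"ty":-0.22,"tz":0,"wx":0,"wy":0,"wz":-0.95}])

```text
t: 13.83
position: [0.5815, -0.0201, 0.251]
orientation: [3.141, -0.0, 0.804]
contact_force: [0.3, -0.0, -0.5]
width: 0.775
gripper_force: 0.0
```

Call:
step_arm(targets=[{"tx":0.04,"ty":-0.24,"tz":0.02,"wx":0,"wy":0,"wz":-0.98},{"tx":0.06,"ty":-0.23,"tz":0.02,"wx":0,"wy":0,"wz":-0.98},{"tx":0.08,"ty":-0.23,"tz":0.02,"wx":0,"wy":0,"wz":-0.98},{"tx":0.1,"ty":-0.22,"tz":0.02,"wx":0,"wy":0,"wz":-0.98},{"tx":0.12,"ty":-0.21,"tz":0.02,"wx":0,"wy":0,"wz":-0.98}])

```text
t: 14.25
position: [0.5531, 0.0191, 0.247]
orientation: [3.14, -0.0, 1.232]
contact_force: [0.0, -0.1, 0.1]
width: 0.776
gripper_force: 0.0
```

Call:
step_arm(targets=[{"tx":0.14,"ty":-0.2,"tz":0.02,"wx":0,"wy":0,"wz":-0.98},{"tx":0.15,"ty":-0.19,"tz":0.02,"wx":0,"wy":0,"wz":-0.98},{"tx":0.17,"ty":-0.17,"tz":0.02,"wx":0,"wy":0,"wz":-0.98},{"tx":0.18,"ty":-0.16,"tz":0.02,"wx":0,"wy":0,"wz":-0.99},{"tx":0.2,"ty":-0.14,"tz":0.02,"wx":0,"wy":0,"wz":-0.98}])

```text
t: 14.67
position: [0.5248, 0.0584, 0.243]
orientation: [3.14, 0.0, 1.66]
contact_force: [0.4, 0.6, 0.8]
width: 0.773
gripper_force: 0.0
```

Call:
step_arm(targets=[{"tx":0.21,"ty":-0.13,"tz":0.01,"wx":0,"wy":0,"wz":-0.99},{"tx":0.22,"ty":-0.11,"tz":0.02,"wx":0,"wy":0,"wz":-0.98},{"tx":0.23,"ty":-0.09,"tz":0.01,"wx":0,"wy":0,"wz":-0.99},{"tx":0.23,"ty":-0.06,"tz":0.02,"wx":0,"wy":0,"wz":-0.98},{"tx":0.2,"ty":-0.01,"tz":0.14,"wx":0,"wy":0,"wz":-0.99}])

```text
t: 15.08
position: [0.4985, 0.0974, 0.2358]
orientation: [3.139, 0.001, 2.09]
contact_force: [0.2, -0.1, 0.6]
width: 0.773
gripper_force: 0.0
```

Call:
step_arm(targets=[{"tx":0.2,"ty":0,"tz":0.14,"wx":0,"wy":0,"wz":-0.99},{"tx":0.2,"ty":0.02,"tz":0.14,"wx":0,"wy":0,"wz":-0.99},{"tx":0.2,"ty":0.04,"tz":0.14,"wx":0,"wy":0,"wz":-0.99},{"tx":0.2,"ty":0.06,"tz":0.14,"wx":0,"wy":0,"wz":-0.99},{"tx":0.19,"ty":0.07,"tz":0.14,"wx":0,"wy":0,"wz":-0.99}])

```text
t: 15.5
position: [0.4788, 0.133, 0.2068]
orientation: [3.141, 0.001, 2.522]
contact_force: [-0.0, -0.7, 0.1]
width: 0.775
gripper_force: 0.0
```

Call:
step_arm(targets=[{"tx":0.19,"ty":0.09,"tz":0.14,"wx":0,"wy":0,"wz":-0.99},{"tx":0.18,"ty":0.1,"tz":0.15,"wx":0,"wy":0,"wz":-0.99},{"tx":0.17,"ty":0.12,"tz":0.14,"wx":0,"wy":0,"wz":-0.99},{"tx":0.16,"ty":0.13,"tz":0.15,"wx":0,"wy":0,"wz":-0.99},{"tx":0.14,"ty":0.15,"tz":0.14,"wx":0,"wy":0,"wz":-0.99}])

```text
t: 15.92
position: [0.4587, 0.1692, 0.1779]
orientation: [3.141, 0.001, 2.954]
contact_force: [0.0, -0.8, -0.8]
width: 0.776
gripper_force: 0.0
```

Call:
step_arm(targets=[{"tx":0.13,"ty":0.16,"tz":0.15,"wx":0,"wy":0,"wz":-0.99},{"tx":0.12,"ty":0.17,"tz":0.14,"wx":0,"wy":0,"wz":-0.99},{"tx":0.1,"ty":0.17,"tz":0.15,"wx":0,"wy":0,"wz":-1.0},{"tx":0,"ty":0,"tz":0,"wx":0,"wy":0,"wz":0},{"tx":0,"ty":0,"tz":0,"wx":0,"wy":0,"wz":0}])

```text
t: 16.33
position: [0.4467, 0.1903, 0.1603]
orientation: [-3.141, 0.001, -3.075]
contact_force: [-0.2, -0.0, 0.1]
width: 0.776
gripper_force: 0.0
```

```bash
python3 - <<'E'
from rig import bot, read_camera
from h import *
d={n:read_camera(n) for n in("side","wrist","scene")};pickle.dump(d,open("c4.pkl","wb"))
s=bot.read_state();p=np.array(s["position"]);print(p,s["orientation"],s["contact_force"],s["qpos"])
w=cv2.resize(d["wrist"]["frame"],(800,600),interpolation=cv2.INTER_CUBIC)
w[:225,:300]=crop(d["side"]["frame"],200,90,160,120,1.875)
cv2.imwrite("pics/m5.png",w)
plan2(s,[([.445,.1905,.06],[np.pi,0,3.21]),([.445,.1905,-.005],[np.pi,0,3.21])],v=.02)
# expected tongs pts in wrist (800 px)
t=np.array([.4448,.1905,.016]);x=np.array([np.cos(.068),np.sin(.068),0]);y=np.array([-x[1],x[0],0])
for a,b in((0,-.022),(0,.022),(-.085,0),(.1,-.02),(.1,.02)): print(a,b,(proj(d["wrist"],t+a*x+b*y)*1.5625).round(0))
E
```

```text
[0.44728047 0.19001863 0.16064803] [-3.14148753e+00  1.35419768e-03 -3.07498091e+00] [ 0.37354129 -0.17202087  1.41852313] [ 4.02126985e-01  1.24017006e-01 -3.91765306e-01  1.05376994e+00
 -5.45135684e-04  3.35514971e-01]
[{"tx": 0.01, "ty": 0, "tz": 0.5, "wx": 0, "wy": 0, "wz": 0}, {"tx": 0.01, "ty": 0, "tz": 0.5, "wx": 0, "wy": 0, "wz": -0.01}, {"tx": 0.01, "ty": 0.01, "tz": 0.51, "wx": 0, "wy": 0.01, "wz": 0}, {"tx": 0.01, "ty": 0, "tz": 0.5, "wx": 0, "wy": 0, "wz": -0.01}, {"tx": 0.02, "ty": 0.01, "tz": 0.51, "wx": 0, "wy": 0.01, "wz": 0}]
[{"tx": 0, "ty": 0, "tz": 0.41, "wx": 0, "wy": 0, "wz": 0}, {"tx": 0, "ty": 0, "tz": 0.4, "wx": 0, "wy": 0, "wz": 0}, {"tx": 0, "ty": 0, "tz": 0.41, "wx": 0, "wy": 0, "wz": 0}, {"tx": 0, "ty": 0, "tz": 0.4, "wx": 0, "wy": 0, "wz": 0}, {"tx": 0, "ty": 0, "tz": 0, "wx": 0, "wy": 0, "wz": 0}]
end [ 0.4449  0.1906 -0.005 ] [-3.141 -0.    -3.073]
0 -0.022 [[369. 266.]]
0 0.022 [[431. 266.]]
-0.085 0 [[400. 138.]]
0.1 -0.02 [[374. 394.]]
0.1 0.02 [[426. 394.]]
```

View pics/m5.png

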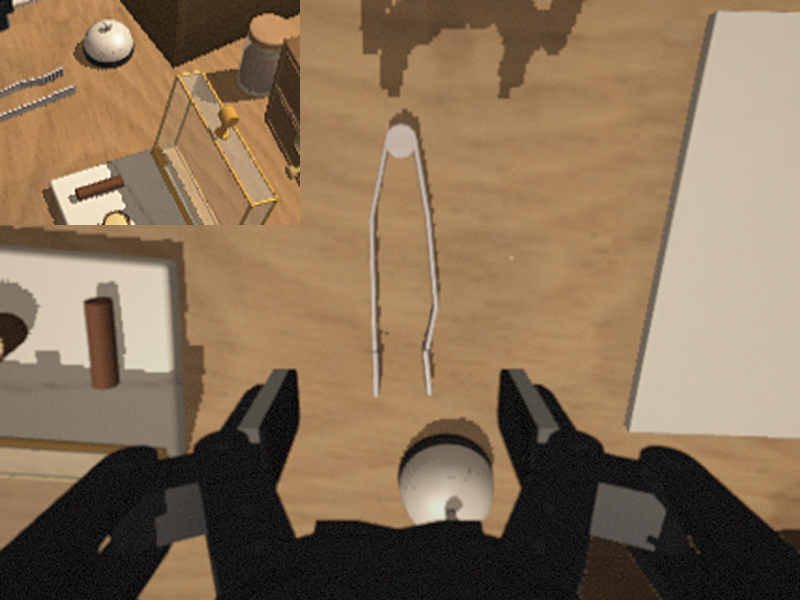

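The wrist view matches the tongs model within about 1 mm: bend (401,140), tips (376,395) and (430,393). The inset shows the cover leaning on its stop. The fingertip spacing again puts the tips about 32 mm behind the reported TCP. I descend, then feel for the counter.

Call:
step_arm(targets=[{"tx":0.01,"ty":0.01,"tz":0.5,"wx":0,"wy":0,"wz":0},{"tx":0.01,"ty":0.01,"tz":0.5,"wx":0,"wy":0,"wz":0},{"tx":0.01,"ty":0.01,"tz":0.5,"wx":0,"wy":0.01,"wz":0},{"tx":0.01,"ty":0,"tz":0.5,"wx":0,"wy":0,"wz":0},{"tx":0.01,"ty":0.01,"tz":0.5,"wx":0,"wy":0.01,"wz":0}])

```text
t: 16.9
position: [0.4452, 0.1913, 0.0597]
orientation: [3.142, -0.0, -3.075]
contact_force: [-0.4, 0.4, -0.2]
width: 0.771
gripper_force: 0.0
```

Call:
step_arm(targets=[{"tx":0,"ty":0,"tz":0.4,"wx":0,"wy":0,"wz":0},{"tx":0,"ty":0,"tz":0.4,"wx":0,"wy":0,"wz":0},{"tx":0,"ty":0,"tz":0.4,"wx":0,"wy":0,"wz":0},{"tx":0,"ty":0,"tz":0.2,"wx":0,"wy":0,"wz":0},{"tx":0,"ty":0,"tz":0,"wx":0,"wy":0,"wz":0}])

```text
t: 17.32
position: [0.4434, 0.1908, 0.0027]
orientation: [-3.14, -0.004, -3.074]
contact_force: [-0.3, -0.2, 1.3]
width: 0.78
gripper_force: 0.0
```

```bash
python3 - <<'E'
from rig import bot, read_camera
from h import *
d={n:read_camera(n) for n in("side","wrist")};pickle.dump(d,open("c5.pkl","wb"))
s=bot.read_state();print(s["position"],s["orientation"],s["contact_force"],s["width"])
# side view text map round the fingers/tongs
S=d["side"];g=np.array(s["position"])
print(proj(S,[[g[0],g[1],0],[g[0],g[1]-.033,0],[g[0],g[1]-.033,.03],[g[0],g[1]+.033,0]]).round(1))
h=cv2.cvtColor(S["frame"],cv2.COLOR_BGR2HSV)
for r in range(108,162): print(r,"".join("#" if v<60 else "w" if sa<60 and v>150 else "g" if sa<60 else "." for hh,sa,v in h[r,168:245].tolist()))
E
```

```text
[0.44476911 0.19150555 0.00447121] [-3.14138620e+00 -1.30391314e-03 -3.07378040e+00] [ 0.2143883   0.19676298 -0.14067963] 0.7722413984334247
[[204.4 146.4]
 [208.1 155. ]
 [206.8 148.1]
 [200.8 138. ]]
108 .............#############################...................................
109 .............#############################...................................
110 ..............###########################....................................
111 ..............##########################.....................................
112 ...............########################......................................
113 ................#######################......................................
114 .................#####################.......................................
115 ...................###################g.....................................#
116 .....................##################.....................................#
117 .....................##################......................................
118 ......................##################.................................
[... 2830 characters left out ...]
g.g.........................................
154 ....ggggggg..........ggggggggggg.............................................
155 ....gggggggg...gggggggggggggg.g..............................................
156 ....gggggggggggggggggggggg...................................................
157 .....gggggggggggggggggg......................................................
158 .....ggggggggggggg...........................................................
159 ......gggggg.................................................................
160 .......g.....................................................................
161 .............................................................................
```

The side-view map puts the near tip at z of about 0.03 with the TCP at 0.004, which confirms the offset. I go 18 mm lower, then feel for the counter.

Call:
step_arm(targets=[{"tx":0,"ty":0,"tz":0.15,"wx":0,"wy":0,"wz":0},{"tx":0,"ty":0,"tz":0.15,"wx":0,"wy":0,"wz":0},{"tx":0,"ty":0,"tz":0.15,"wx":0,"wy":0,"wz":0},{"tx":0,"ty":0,"tz":0,"wx":0,"wy":0,"wz":0},{"tx":0,"ty":0,"tz":0,"wx":0,"wy":0,"wz":0}])

```text
t: 17.83
position: [0.4439, 0.1914, -0.0143]
orientation: [-3.141, -0.002, -3.073]
contact_force: [1.3, -0.9, 0.7]
width: 0.775
gripper_force: 0.0
```

Call:
step_arm(targets=[{"tx":0,"ty":0,"tz":0.03,"wx":0,"wy":0,"wz":0},{"tx":0,"ty":0,"tz":0.03,"wx":0,"wy":0,"wz":0},{"tx":0,"ty":0,"tz":0.03,"wx":0,"wy":0,"wz":0},{"tx":0,"ty":0,"tz":0,"wx":0,"wy":0,"wz":0},{"tx":0,"ty":0,"tz":0,"wx":0,"wy":0,"wz":0}])

```text
t: 18.25
position: [0.4444, 0.1916, -0.0176]
orientation: [-3.141, -0.001, -3.073]
contact_force: [0.9, 0.1, 0.5]
width: 0.777
gripper_force: 0.0
```

Call:
step_arm(targets=[{"tx":0,"ty":0,"tz":0.04,"wx":0,"wy":0,"wz":0},{"tx":0,"ty":0,"tz":0.04,"wx":0,"wy":0,"wz":0},{"tx":0,"ty":0,"tz":0.03,"wx":0,"wy":0,"wz":0},{"tx":0,"ty":0,"tz":0,"wx":0,"wy":0,"wz":0},{"tx":0,"ty":0,"tz":0,"wx":0,"wy":0,"wz":0}])

```text
t: 18.67
position: [0.4442, 0.1915, -0.0221]
orientation: [-3.141, -0.002, -3.073]
contact_force: [0.6, 0.4, -0.7]
width: 0.777
gripper_force: 0.0
```

Call:
step_arm(targets=[{"tx":0,"ty":0,"tz":0.04,"wx":0,"wy":0,"wz":0},{"tx":0,"ty":0,"tz":0.04,"wx":0,"wy":0,"wz":0},{"tx":0,"ty":0,"tz":0.02,"wx":0,"wy":0,"wz":0},{"tx":0,"ty":0,"tz":0,"wx":0,"wy":0,"wz":0},{"tx":0,"ty":0,"tz":0,"wx":0,"wy":0,"wz":0}])

```text
t: 19.08
position: [0.4442, 0.1915, -0.0261]
orientation: [-3.141, -0.002, -3.073]
contact_force: [-0.7, -0.8, -0.9]
width: 0.776
gripper_force: 0.0
```

Call:
step_arm(targets=[{"tx":0,"ty":0,"tz":0,"wx":0,"wy":0,"wz":0},{"tx":0,"ty":0,"tz":0,"wx":0,"wy":0,"wz":0},{"tx":0,"ty":0,"tz":0,"wx":0,"wy":0,"wz":0},{"tx":0,"ty":0,"tz":0,"wx":0,"wy":0,"wz":0},{"tx":0,"ty":0,"tz":0,"wx":0,"wy":0,"wz":0}], claw=0.04, squeeze=20)

```text
t: 19.5
position: [0.445, 0.1918, -0.0254]
orientation: [3.141, -0.0, -3.073]
contact_force: [-0.0, -0.7, 6.0]
width: 0.482
gripper_force: 7.9
```

```bash
python3 - <<'E'
from rig import bot, read_camera
from h import *
d={n:read_camera(n) for n in("side","wrist")};pickle.dump(d,open("c6.pkl","wb"))
s=bot.read_state();print(s["position"],s["orientation"],s["contact_force"],s["width"],s["gripper_force"])
W=d["wrist"];h=cv2.cvtColor(W["frame"],cv2.COLOR_BGR2HSV)
print(proj(W,np.array(s["position"])*[1,1,0]+np.array([0,0,.016])).round(1))
for r in range(60,250,4): print(r,"".join("#" if v<60 else "w" if sa<60 and v>150 else "g" if sa<60 else "." for hh,sa,v in h[r,180:330:2].tolist()))
E
```

```text
[ 0.44495089  0.19181362 -0.02544066] [ 3.14149165e+00 -3.34907813e-04 -3.07293214e+00] [-0.9846969  -1.2933488   6.71189523] 0.4826114897321461 7.918308901134878
[[256.2 261.8]]
60 ............................gggwwgggwgwwggwggg.............................
64 ...........................gggggggggggggggggggg............................
68 ..........................gggggggggggggggggggggg...........................
72 .........................gggggggggggggggggggggggg..........................
76 .........................gggggggggggggggggggggggg..........................
80 ........................gggggggggggggggggggggggggg.........................
84 ........................gggggggggggggggggggggggggg.........................
88 ........................gggggggggggggggggggggggggg.........................
92 .......................gggggggggggggggggggggggggggg........................
96 .......................gggggggggggggggggggggggggggg........................
100 .......................gggg...gggggggggggggg...gggg........................
104 ......................ggggg......gggggggg......
[... 2208 characters left out ...]
ggggg.................................gwwwg.................
220 ................gggg..................................wwwg.................
224 ................ggggg.................................wwwg.................
228 ................ggggg.................................wwww.................
232 ...........gggggggggg.................................gwww#ggggg...........
236 ..........ggggggggggg.................................gwww##ggggg..........
240 ..........ggggg#ggggg.................................gwww###ggggg.........
244 .....###gggggg##ggggg.................................gwww###gggggg####....
248 ...#####gggggg##ggggg.................................gwww####gggggg#####..
```

The tongs are held at 41 mm with 8 N, and the finger tips just touch the counter. I lift, then plan the transfer to hover over the log.

Call:
step_arm(targets=[{"tx":0,"ty":0,"tz":-0.05,"wx":0,"wy":0,"wz":0},{"tx":0,"ty":0,"tz":-0.1,"wx":0,"wy":0,"wz":0},{"tx":0,"ty":0,"tz":-0.3,"wx":0,"wy":0,"wz":0},{"tx":0,"ty":0,"tz":-0.5,"wx":0,"wy":0,"wz":0},{"tx":0,"ty":0,"tz":-0.5,"wx":0,"wy":0,"wz":0}])

```text
t: 20.02
position: [0.4433, 0.1911, 0.0321]
orientation: [-3.141, -0.004, -3.073]
contact_force: [-0.2, 1.1, -0.9]
width: 0.481
gripper_force: 6.7
```

Call:
step_arm(targets=[{"tx":0,"ty":0,"tz":-0.5,"wx":0,"wy":0,"wz":0},{"tx":0,"ty":0,"tz":-0.3,"wx":0,"wy":0,"wz":0},{"tx":0,"ty":0,"tz":-0.1,"wx":0,"wy":0,"wz":0},{"tx":0,"ty":0,"tz":0,"wx":0,"wy":0,"wz":0},{"tx":0,"ty":0,"tz":0,"wx":0,"wy":0,"wz":0}])

```text
t: 20.43
position: [0.4441, 0.1915, 0.0675]
orientation: [-3.141, -0.002, -3.073]
contact_force: [0.5, -0.8, -1.2]
width: 0.484
gripper_force: 6.7
```

```bash
cat > seg.py <<'E'
from h import *
def dark(c,box,thr=75):
    """dark chocolate blob in box (x0,y0,x1,y1): centroid, area, extremes of min-area rect"""
    x0,y0,x1,y1=box;h=cv2.cvtColor(c["frame"],cv2.COLOR_BGR2HSV)[y0:y1,x0:x1]
    m=((h[...,2]<120)&(h[...,1]>70)).astype(np.uint8)
    n,l,st,ce=cv2.connectedComponentsWithStats(m,connectivity=4)
    out=[]
    for i in range(1,n):
        if st[i,4]<25: continue
        pts=np.argwhere(l==i)[:,::-1].astype(np.float32);r=cv2.minAreaRect(pts)
        out.append((st[i,4],(ce[i]+[x0,y0]).round(1).tolist(),[round(v,1) for v in r[1]],round(r[2],1)))
    return out
E
python3 - <<'E'
from rig import bot, read_camera
from seg import *
d={n:read_camera(n) for n in("side","wrist","scene")};pickle.dump(d,open("c7.pkl","wb"))
s=bot.read_state();print(s["position"],s["orientation"],s["contact_force"],s["width"],s["gripper_force"])
S=d["side"]
print(proj(S,[[.505,-.143,.03],[.506,-.081,.03],[.512,-.014,.03]]).round(1))
h=cv2.cvtColor(S["frame"],cv2.COLOR_BGR2HSV)
for r in range(180,250): print(r,"".join("#" if v<130 and sa>90 else "+" if v<110 else "w" if sa<60 and v>150 else "g" if sa<60 else "." for hh,sa,v in h[r,230:300].tolist()))
plan2(s,[([.425,-.136,.07],[np.pi,0,3.097])],v=.03)
E
```

```text
[0.44351673 0.19120881 0.06690668] [-3.14066659 -0.00344344 -3.07302805] [-0.73897727  0.67744488 -0.43158663] 0.4802863980985785 6.673597272019833
[[271.6 233.2]
 [261.9 211.7]
 [253.9 189.5]]
180 .................wwwwwwwwwwwwggggggggggggg.ggggggggggg+###.w..........
181 ..............wwwwwwwwwwwwwwwggggggggggggg.gggggggggggg####ww.........
182 ...........wwwwwwwwwwwwwwwwwwgggg.ggggggggggggg.ggggggg+###.w.........
183 .......wwwwwwwwwwwwwwwwwwwwwwgg..#.ggggggggg.ggggggggggg###.wg........
184 ....wwwwwwwwwwwwwwwwwwwwwwwww+#####ggggggggggggggggggggg+###.w........
185 .wwwwwwwwwwwwwwwwwwwwwwwww..########ggggggggggggggggggggg####wg.......
186 wwwwwwwwwwwwwwwwwwwwwww..###########ggggggg.ggggggggggg.g+###.w.......
187 wwwwwwwwwwwwwwwwwwww..##############ggggg..gg.gggggggggggg###.wg......
188 wwwwwwwwwwwwwwwww..#################+gggg.g.gggggggggggggg+###.w......
189 wwwwwwwwwwwww..####################+ggggggggggggggggggggggg.##.wg.....
190 wwwwwwwwww..####################+++ggggggggggggggg.gggggggg+####w.....
191 wwwwwwwwww###################++wwggggggggggg.ggggggggggggggg###.wg....
192 ww
[... 4697 characters left out ...]
"tx": 0.05, "ty": -0.74, "tz": 0, "wx": 0, "wy": 0, "wz": 0.12}, {"tx": 0.05, "ty": -0.74, "tz": -0.01, "wx": 0, "wy": -0.01, "wz": 0.12}, {"tx": 0.04, "ty": -0.75, "tz": 0, "wx": 0, "wy": 0, "wz": 0.11}, {"tx": 0.03, "ty": -0.75, "tz": -0.01, "wx": 0, "wy": -0.01, "wz": 0.12}, {"tx": 0.02, "ty": -0.74, "tz": 0, "wx": -0.01, "wy": 0, "wz": 0.11}]
[{"tx": 0.02, "ty": -0.75, "tz": -0.01, "wx": 0, "wy": -0.01, "wz": 0.12}, {"tx": 0, "ty": 0, "tz": 0, "wx": 0, "wy": 0, "wz": 0}, {"tx": 0, "ty": 0, "tz": 0, "wx": 0, "wy": 0, "wz": 0}, {"tx": 0, "ty": 0, "tz": 0, "wx": 0, "wy": 0, "wz": 0}, {"tx": 0, "ty": 0, "tz": 0, "wx": 0, "wy": 0, "wz": 0}]
end [ 0.4249 -0.1361  0.0701] [-3.141  0.     3.097]
```

Call:
step_arm(targets=[{"tx":0.04,"ty":-0.37,"tz":-0.02,"wx":0,"wy":0,"wz":0.06},{"tx":0.09,"ty":-0.74,"tz":-0.02,"wx":0,"wy":0,"wz":0.12},{"tx":0.09,"ty":-0.74,"tz":-0.02,"wx":0,"wy":0,"wz":0.12},{"tx":0.08,"ty":-0.74,"tz":0,"wx":0,"wy":0,"wz":0.12},{"tx":0.07,"ty":-0.74,"tz":0,"wx":0,"wy":0,"wz":0.12}])

```text
t: 21.0
position: [0.4354, 0.0567, 0.0697]
orientation: [-3.141, -0.003, -3.12]
contact_force: [1.1, -0.2, -0.1]
width: 0.481
gripper_force: 6.7
```

Call:
step_arm(targets=[{"tx":0.06,"ty":-0.74,"tz":0,"wx":0,"wy":0,"wz":0.12},{"tx":0.05,"ty":-0.74,"tz":0,"wx":0,"wy":0,"wz":0.12},{"tx":0.05,"ty":-0.74,"tz":0,"wx":0,"wy":0,"wz":0.12},{"tx":0.04,"ty":-0.75,"tz":0,"wx":0,"wy":0,"wz":0.12},{"tx":0.03,"ty":-0.75,"tz":0,"wx":0,"wy":0,"wz":0.12}])

```text
t: 21.42
position: [0.4262, -0.0922, 0.0698]
orientation: [-3.141, -0.003, 3.11]
contact_force: [0.4, -0.6, -0.5]
width: 0.479
gripper_force: 6.7
```

Call:
step_arm(targets=[{"tx":0.02,"ty":-0.7,"tz":0,"wx":0,"wy":0,"wz":0.12},{"tx":0.02,"ty":-0.4,"tz":0,"wx":0,"wy":0,"wz":0.05},{"tx":0,"ty":0,"tz":0,"wx":0,"wy":0,"wz":0},{"tx":0,"ty":0,"tz":0,"wx":0,"wy":0,"wz":0},{"tx":0,"ty":0,"tz":0,"wx":0,"wy":0,"wz":0}])

```text
t: 21.83
position: [0.4235, -0.1342, 0.07]
orientation: [3.141, -0.003, 3.096]
contact_force: [0.1, 0.4, -0.8]
width: 0.484
gripper_force: 6.7
```

```bash
python3 - <<'E'
from rig import bot, read_camera
from seg import *
d={n:read_camera(n) for n in("side","wrist")};pickle.dump(d,open("c8.pkl","wb"))
s=bot.read_state();print(s["position"],s["orientation"],s["contact_force"],s["width"],s["gripper_force"])
W=d["wrist"]
print(proj(W,[[.505,-.143,.035],[.526,-.144,.035],[.484,-.142,.035]]).round(1))
h=cv2.cvtColor(W["frame"],cv2.COLOR_BGR2HSV)
for r in range(100,384,3): print(r,"".join("#" if v<120 and sa>80 else "+" if v<80 else "w" if sa<60 and v>150 else "g" if sa<60 else "." for hh,sa,v in h[r,190:330:2].tolist()))
E
```

```text
[ 0.42386246 -0.13388108  0.07023307] [ 3.14145631e+00 -2.12683483e-03  3.09723773e+00] [-1.21199263  0.41255753 -0.20288393] 0.4804222154828528 6.67684540967457
[[249.1 300.7]
 [249.1 322. ]
 [249.  278.4]]
100 ..................gggg.##ggggggggggggggg..gggg....############........
103 ..................gggg####.gggggggggg......ggg....############........
106 ..................ggg+######..............#ggg....############........
109 ..................gggg######...............gggg...############........
112 .................gggg#######...............gggg...##########..........
115 .................gggg#######...............gggg...##########..........
118 .................gggg#######................ggg...###########.........
121 .................ggg########................ggg...######..............
124 ................gggg..######................ggg...#####...............
127 ................gggg..######................gggg..###.................
130 ................ggg#.......#................gggg..###.................
133 ................ggg........#.................ggg..###..........
[... 5532 characters left out ...]
#+++++++++##+++#+++++#+++
358 +++++++++#+++#++#++++++##++++++#+++++++++++++++++#++#+#++++++##+++++##
361 ++##+++##++++++#++++++++++#++#++#++++#+++++#++++++++##+++++++++++++#++
364 +#+++#+++++#++++#+++++#++#+++##+++++++#+++++++##+++++++++++++++++++#+#
367 #+##+++++++++++++++#+++++++++++++++#+++++++++++##+++++#++#+#+++++#+###
370 +++++++#++#+++++++#+#+#+++++++++++++#+++++##+++++#+++++##+++++#+#+++++
373 ++++#++###+++++++++#++++#+++++++++++++++++++++++++++#+++#++++++#++++++
376 ++#+++++++++#++##+++++++#+++#++++++++++#++++++++++++++###+++++#+++++++
379 +++#++++++++#++++#+##+++++#+++++++##++#+++#++++++++#+++++++++#+#++#++#
382 ++++++#+#++#++++++++++++++++++++##++++++#++++#+#++++++++#+++#+#+++++++
```

In the map the log lies at px cols 239–259 and rows 266–326, where predicted, and parallel to the tongs. I compute the jaw-face positions relative to the log.

```bash
python3 - <<'E'
from rig import bot
from seg import *
W=pickle.load(open("c8.pkl","rb"))["wrist"];s=bot.read_state();p=np.array(s["position"]);yaw=s["orientation"][2]-np.pi
u=np.array([np.cos(yaw),np.sin(yaw),0]);n=np.array([-u[1],u[0],0])
b=p[2]+.0254
for z in(b,b+.018):
  for x in(.062,.081,.1):
    q=[p*[1,1,0]+[0,0,z]+x*u+y*n for y in(-.022,-.018,-.014,0,.010,.014,.018)]
    print(round(z,3),x,[tuple(v) for v in proj(W,q).round(0).astype(int).tolist()])
# log lateral in tool frame
for r,c in((280,248.5),(300,249.5),(320,250)):
    X=plane(W,(c,r),.034);print(X.round(4),"along",round((X-p)@u,4),"left",round((X-p)@n,4))
h=cv2.cvtColor(W["frame"],cv2.COLOR_BGR2HSV)
for r in range(228,334,4): print(r,"".join("#" if v<120 and sa>80 else "+" if v<80 else "W" if sa<60 and v>200 else "w" if sa<60 and v>150 else "g" if sa<60 else "." for hh,sa,v in h[r,190:320].tolist()))
E
```

```text
0.096 0.062 [(220, 339), (226, 339), (233, 339), (256, 339), (273, 339), (279, 339), (286, 339)]
0.096 0.081 [(221, 364), (227, 364), (234, 364), (256, 364), (272, 364), (279, 364), (285, 364)]
0.096 0.1 [(222, 388), (228, 388), (234, 388), (256, 388), (272, 388), (278, 388), (284, 388)]
0.114 0.062 [(216, 365), (223, 365), (230, 365), (256, 365), (275, 365), (282, 366), (290, 366)]
0.114 0.081 [(217, 392), (224, 392), (231, 392), (256, 392), (274, 392), (281, 392), (288, 392)]
0.114 0.1 [(218, 418), (225, 418), (232, 418), (256, 418), (274, 418), (280, 418), (287, 418)]
[ 0.4861 -0.1425  0.034 ] along 0.0626 left -0.0059
[ 0.5051 -0.1427  0.034 ] along 0.0815 left -0.0052
[ 0.5248 -0.1432  0.034 ] along 0.1013 left -0.0048
228 .........gggggggggggggggggggggggggggggggggggggg.gg.ggggggggggggggggggggggggggggggggggggggggggggggggwWWWwgggggggggggggggggggggggggg
232 .......gwwwgggggggggggggggggg+ggwwwwwwwwwwwwwwwwwwwgggggggwwwwwwwwwwwwwwwwwwwwwwwwwwwwwwwgggggwwgggwWWWwwg++ggggggggggwWWWWWWWWWWW
236 ......WWWWwgggggggg+++ggggggg+gwWWWWWWWWWWWWWWWWWWWwgggggwWWWWWWWWWWWWWWWWWWWWWWWWWWWWWWwggg
[... 2578 characters left out ...]
WwwWWWWWwwg.++++++++#++++
316 #+#++++++#+++gWWWWWWWWWWWWWwwWWwwg+gwWWWwwwwwwwwwwg###.........#.#####.ggggggggggggwwwwwwwwwwgggggg+gwWWWWwwwwwwwgggg+++++++++++#+
320 ++++#++++++++gWWWWWWWWWWWWWwwWWWwg+gggggggggggggggg.##...........####gggggggggggggggggggggggg++ggg+gwWWWwwggggggggggg+++++++++++++
324 +++++#+#+++++.wWWWWWWWWWWWWWwWWWwgg+ggggggggggggggggggg...........gggggggggggggggggggggggggggggggggwWWWwwgggggggggg.+++++++++++#++
328 +#++++++++###+gwWWWWWWWWWWWWwwWWwgggggggggggggggggggggggggggggggggggggggggggggggggggggggggggggggggwWWWwwgggggggggggg+#++++++++++++
332 ++++++#++++##++gwwwwwwwwwwwwwwwwwg+++ggg.gggggggggggggggggggggggggggggggggggggggggggggggg+++++++ggwwwgggggg.gggg..+++#+#++#++#++++
```

Call:
step_arm(targets=[{"tx":0,"ty":-0.02,"tz":0.2,"wx":0,"wy":0,"wz":0},{"tx":0,"ty":-0.03,"tz":0.4,"wx":0,"wy":0,"wz":0},{"tx":0,"ty":0,"tz":0.4,"wx":0,"wy":0,"wz":0},{"tx":0,"ty":0,"tz":0.2,"wx":0,"wy":0,"wz":0},{"tx":0,"ty":0,"tz":0.06,"wx":0,"wy":0,"wz":0}], claw=0.01)

```text
t: 22.35
position: [0.4224, -0.1359, 0.0184]
orientation: [3.141, -0.004, 3.097]
contact_force: [-0.7, 0.1, -0.9]
width: 0.495
gripper_force: 5.9
```

Call:
step_arm(targets=[{"tx":0,"ty":0,"tz":0,"wx":0,"wy":0,"wz":0},{"tx":0,"ty":0,"tz":0,"wx":0,"wy":0,"wz":0},{"tx":0,"ty":0,"tz":0,"wx":0,"wy":0,"wz":0},{"tx":0,"ty":0,"tz":0,"wx":0,"wy":0,"wz":0},{"tx":0,"ty":0,"tz":0,"wx":0,"wy":0,"wz":0}])

```text
t: 22.77
position: [0.4245, -0.1371, 0.0207]
orientation: [-3.141, -0.0, 3.096]
contact_force: [-0.4, 0.2, -0.3]
width: 0.495
gripper_force: 5.9
```

```bash
cat > look.py <<'E'
from rig import bot, read_camera
from seg import *
import sys
d={n:read_camera(n) for n in("side","wrist")};pickle.dump(d,open(sys.argv[1],"wb"))
s=bot.read_state();p=np.array(s["position"]);print(p.round(4),s["orientation"],s["contact_force"],s["width"],s["gripper_force"])
yaw=s["orientation"][2]-np.pi;u=np.array([np.cos(yaw),np.sin(yaw),0]);n=np.array([-u[1],u[0],0]);S=d["side"]
b=p[2]+.0254
for nm,x,y,z in(("Rtip top in",.1,-.0165,.018),("Rtip top out",.1,-.0205,.018),("Rtip bot out",.1,-.0205,0),("Ltip top in",.1,.010,.018),("Rjaw back bot",.062,-.0205,0),("Ltip bot",.1,.01,0)):
    print(nm,proj(S,p*[1,1,0]+x*u+y*n+[0,0,b+z]).round(1)[0])
h=cv2.cvtColor(S["frame"],cv2.COLOR_BGR2HSV)
for r in range(205,250): print(r,"".join("#" if v<130 and sa>90 else "+" if v<60 else "W" if sa<60 and v>200 else "w" if sa<60 and v>150 else "g" if sa<60 else "." for hh,sa,v in h[r,232:300].tolist()))
E
python3 look.py c9.pkl
```

```text
[ 0.4242 -0.137   0.0205] [-3.14105080e+00 -6.93678489e-04  3.09572455e+00] [ 0.23713915 -0.39117758 -0.61557572] 0.49925451082230476 5.890685410704464
Rtip top in [282. 229.]
Rtip top out [282.7 230.5]
Rtip bot out [282.4 234.2]
Ltip top in [277.8 219.3]
Rjaw back bot [266.8 239.3]
Ltip bot [277.6 223.1]
205 +++++++++++++++++g+++WW............#.wwww..gwggggwwwwwwwwwwwwwwww...
206 +++++++++++++++++g++gWW.#...........#.ggwwwwwwgggwwwwwwwwwwwwwwwww#.
207 ++++++++++++++++g+++.WW#............#.Wg.wwwwwggggwwwwwwwwwwwwwwww..
208 ++++++++++++++g+gg+++WW#............#.W.gwwwgwwgggwwwwgwwwwwwwgwgww#
209 ++++++++++++g++gg++++W.#............#.WWggwgwwwggggwwwwgwwwwgwww.ww.
210 +++++++++++gg+g++++++gw#.............WWW.gwwwg.ggggwwwgwwgwwwwwwwwww
211 ++++++++++gg++g++++++gw.#...........#WWWggwwwwwwwggwwwwwwwwwwwwwggww
212 ++++++ggggg+ggg++++++gww#..........#.WWW.gwwwwwgggggwwwwwwwgwggwwwww
213 gggggggggg+++++++++++gww.##.......##WWWWWwgwwwwwggggwwwwwgw.wwwwgwww
214 gggggg++g++++++++++++www.##########.WWWWWWgwwgwwwggggwwgwwgwwwwwwwww
215 +++++g+++g++++++++++gwwww.########.WWWWWWWwggwwwwgggggwwwww
[... 1791 characters left out ...]
wggggggg###..wggg..WWWWWWWWWWWWWWWWWWWWWWWW
241 ###++++++gwwwwgg++wWWWwggggggwwgw...gwgw..WWWWWWWWWWWWWWWWWWWWWWWWWW
242 ...++g++ggwgwgg+++gwggggggwWWWWgwgg.w..WWWWWWWWWWWWWWWWWWWWWWWWWWWWW
243 ...#+g+g++gggggggggggggwWWWWggggw..WWWWWWWWWWWWWWWWWWWWWWWWWWWWWWWWW
244 ...#++++++gggwwgg++gwWWWWg.ggw..WWWWWWWWWWWWWWWWWWWWWWWWWWWWWWWWWWWw
245 ...+++++gggwwggg+++gWWWWWggw.WWWWWWWWWWWWWWWWWWWWWWWWWWWWWWWWWWWwwgg
246 ....+++ggggggggg+++wWW...w.WWWWWWWWWWWWWWWWWWWWWWWWWWWWWWWWWWWwggg..
247 ..ggg+++g++gggg++++wg...WWWWWWWWWWWWWWWWWWWWWWWWWWWWWWWWWW.wgggg.#..
248 gggggg+++++++++++++gwWWWWWWWWWWWWWWWWWWWWWWWWWWWWWWWWWWwggggg..#....
249 gggggg++++++++++++.gWWWWWWWWWWWWWWWWWWWWWWWWWWWWWWWWWwwggg..#.......
```

The side map agrees with the model: right jaw tip (282,230) against a predicted (282.7,230.5), and the left tip at about (276,220). The log is centred within about 1.5 mm. I lower the jaws around it, with the underside about 3 mm above the board.

Call:
step_arm(targets=[{"tx":0,"ty":0,"tz":0.1,"wx":0,"wy":0,"wz":0},{"tx":0,"ty":0,"tz":0.12,"wx":0,"wy":0,"wz":0},{"tx":0,"ty":0,"tz":0.12,"wx":0,"wy":0,"wz":0},{"tx":0,"ty":0,"tz":0.1,"wx":0,"wy":0,"wz":0},{"tx":0,"ty":0,"tz":0.08,"wx":0,"wy":0,"wz":0}])

```text
t: 23.28
position: [0.4234, -0.1368, -0.0014]
orientation: [-3.141, -0.002, 3.096]
contact_force: [0.3, -0.7, -1.2]
width: 0.498
gripper_force: 5.9
```

```bash
python3 look.py c10.pkl
```

```text
[ 0.4232 -0.1367 -0.0015] [ 3.14155287e+00 -2.89310296e-03  3.09588175e+00] [ 0.58226231 -0.72169382 -0.94199612] 0.493693092473566 5.8897379343397915
Rtip top in [281.2 233.5]
Rtip top out [281.8 235. ]
Rtip bot out [281.5 238.5]
Ltip top in [277.  223.9]
Rjaw back bot [266.2 243.5]
Ltip bot [276.8 227.5]
205 ##.########.#g++++++wWW............#.wwwwwwwgwgggwwwwwwww..wwwwww...
206 #########.##gg++++++gWW.#...........#.wgwwwwwggggwwww.wwwwwwwwwwww#.
207 .#######..++g+++++++gWW#............#.Wgwwwwwwgggwwwwwwwwwwgwwwwww..
208 ########+++g+++++++ggWW#............#.Wwggwgwwwggggwwwwgwwwwwwwwwww#
209 ###.#++++g++++++++++gW.#............#.WWg.wwwgwwggwwwwwgwwwwwwwwwww.
210 +++++++++++++++++++++ww..............WWW.wwwwwwwgggwwgwwwwwwwwwwwwww
211 +++++++++++++++++gg++wg.#...........#WWW.gwwwwwgggggwwwww.wwwwwwgwww
212 +++++++++++++++++g+++www#..........#.WWW..gwwwwwggggwwwwwwwwwwwwwwww
213 +++++++++++++++++++++www.##.......##WWWWWwgwwwwwggggwwwwwwwwwgwwwwwg
214 ++++++++++++++++g++++www.##########.WWWWWWgggwwwggggwwwwwwwgwwwwwgww
215 ++++++++++++++g+g++++ww.w.#########WWWWWWWwgwwwwgggggwwwww
[... 1792 characters left out ...]
WWWWWgwww.wwgggggggWw.WWWWWWWWWWWWWWWWWWWWW
241 ++++++++wwwwg++gwWWWWWWWWWWWWWwwWWwgggggggw.WWWWWWWWWWWWWWWWWWWWWWWW
242 ++++++++gwwww+.#gWWWWWWWWWWWWWWwggggggwW..WWWWWWWWWWWWWWWWWWWWWWWWWW
243 ##+++++.gwwwwg##gwWWWWWWWWWWwggggggwwWWWWWWWWWWWWWWWWWWWWWWWWWWWWWWW
244 .+++++.#.wwwwg..g.WWWWWWWWggggggw.WWWWWWWWWWWWWWWWWWWWWWWWWWWWWWWWWw
245 .##++.##+gwwwwggggWWWWWggggggww.WWWWWWWWWWWWWWWWWWWWWWWWWWWWWWWWwwgg
246 ...++++++gwwwwgg+gWWggggggww.WWWWWWWWWWWWWWWWWWWWWWWWWWWWWWWWWwggg..
247 ...+++++++wwggg++++ggggg..WWWWWWWWWWWWWWWWWWWWWWWWWWWWWWWW.wgggg....
248 ...+++gg++gggggggggggw..WWWWWWWWWWWWWWWWWWWWWWWWWWWWWWWwggggg.##....
249 ...+++++++gggwwg+++g.WWWWWWWWWWWWWWWWWWWWWWWWWWWWWWWW.gggg.##.......
```

The log stands between the jaws, unmoved. I close.

Call:
step_arm(targets=[{"tx":0,"ty":0,"tz":0,"wx":0,"wy":0,"wz":0},{"tx":0,"ty":0,"tz":0,"wx":0,"wy":0,"wz":0},{"tx":0,"ty":0,"tz":0,"wx":0,"wy":0,"wz":0},{"tx":0,"ty":0,"tz":0,"wx":0,"wy":0,"wz":0},{"tx":0,"ty":0,"tz":0,"wx":0,"wy":0,"wz":0}], claw=0.1)

```text
t: 23.8
position: [0.4241, -0.137, -0.0004]
orientation: [-3.141, -0.001, 3.096]
contact_force: [-0.1, 0.6, -0.8]
width: 0.452
gripper_force: 8.4
```

Call:
step_arm(targets=[{"tx":0,"ty":0,"tz":0,"wx":0,"wy":0,"wz":0},{"tx":0,"ty":0,"tz":0,"wx":0,"wy":0,"wz":0},{"tx":0,"ty":0,"tz":0,"wx":0,"wy":0,"wz":0},{"tx":0,"ty":0,"tz":0,"wx":0,"wy":0,"wz":0},{"tx":0,"ty":0,"tz":0,"wx":0,"wy":0,"wz":0}], claw=0.3, squeeze=22)

```text
t: 24.22
position: [0.424, -0.137, -0.0006]
orientation: [-3.141, -0.001, 3.096]
contact_force: [0.8, 0.4, -1.2]
width: 0.427
gripper_force: 22.8
```

It has stalled on the log at 36.3 mm with 23 N. I lift gently.

Call:
step_arm(targets=[{"tx":0,"ty":0,"tz":-0.04,"wx":0,"wy":0,"wz":0},{"tx":0,"ty":0,"tz":-0.08,"wx":0,"wy":0,"wz":0},{"tx":0,"ty":0,"tz":-0.15,"wx":0,"wy":0,"wz":0},{"tx":0,"ty":0,"tz":-0.2,"wx":0,"wy":0,"wz":0},{"tx":0,"ty":0,"tz":-0.25,"wx":0,"wy":0,"wz":0}])

```text
t: 24.63
position: [0.4236, -0.1368, 0.0288]
orientation: [-3.141, -0.002, 3.096]
contact_force: [0.9, 0.4, -0.5]
width: 0.426
gripper_force: 22.9
```

Call:
step_arm(targets=[{"tx":0,"ty":0,"tz":-0.3,"wx":0,"wy":0,"wz":0},{"tx":0,"ty":0,"tz":-0.3,"wx":0,"wy":0,"wz":0},{"tx":0,"ty":0,"tz":-0.3,"wx":0,"wy":0,"wz":0},{"tx":0,"ty":0,"tz":-0.3,"wx":0,"wy":0,"wz":0},{"tx":0.05,"ty":0,"tz":-0.3,"wx":0,"wy":0,"wz":0}])

```text
t: 25.05
position: [0.4226, -0.1369, 0.0899]
orientation: [-3.141, 0.0, 3.096]
contact_force: [0.2, -0.0, -1.6]
width: 0.426
gripper_force: 22.9
```

Call:
step_arm(targets=[{"tx":0.1,"ty":0,"tz":-0.3,"wx":0,"wy":0,"wz":0},{"tx":0.1,"ty":0,"tz":-0.3,"wx":0,"wy":0,"wz":0},{"tx":0.1,"ty":0,"tz":-0.3,"wx":0,"wy":0,"wz":0},{"tx":0.1,"ty":0,"tz":-0.2,"wx":0,"wy":0,"wz":0},{"tx":0.05,"ty":0,"tz":-0.1,"wx":0,"wy":0,"wz":0}])

```text
t: 25.47
position: [0.4045, -0.1362, 0.138]
orientation: [-3.141, 0.001, 3.096]
contact_force: [-0.3, -0.5, -0.2]
width: 0.421
gripper_force: 22.9
```

Call:
step_arm(targets=[{"tx":0,"ty":0,"tz":0,"wx":0,"wy":0,"wz":0},{"tx":0,"ty":0,"tz":0,"wx":0,"wy":0,"wz":0},{"tx":0,"ty":0,"tz":0,"wx":0,"wy":0,"wz":0},{"tx":0,"ty":0,"tz":0,"wx":0,"wy":0,"wz":0},{"tx":0,"ty":0,"tz":0,"wx":0,"wy":0,"wz":0}])

```text
t: 25.88
position: [0.4038, -0.1358, 0.1356]
orientation: [-3.142, -0.002, 3.096]
contact_force: [-0.6, 0.6, -1.5]
width: 0.425
gripper_force: 22.9
```

```bash
python3 - <<'E'
from rig import bot, read_camera
from seg import *
d={n:read_camera(n) for n in("side","wrist","scene")};pickle.dump(d,open("c11.pkl","wb"))
s=bot.read_state();p=np.array(s["position"]);print(p.round(4),s["orientation"],s["contact_force"],s["width"],s["gripper_force"],s["dq"].round(3))
yaw=s["orientation"][2]-np.pi;u=np.array([np.cos(yaw),np.sin(yaw),0]);n=np.array([-u[1],u[0],0]);S=d["side"]
L=p+.081*u-.006*n+[0,0,.0254+.006];print("log exp",L.round(3),proj(S,L).round(1),"old place",proj(S,[.505,-.143,.03]).round(1),"cup",proj(S,[.506,-.081,.045]).round(1))
c=proj(S,L)[0].astype(int);h=cv2.cvtColor(S["frame"],cv2.COLOR_BGR2HSV)
f=lambda r,a,b:"".join("#" if v<130 and sa>90 else "+" if v<60 else "W" if sa<60 and v>200 else "w" if sa<60 and v>150 else "g" if sa<60 else "." for hh,sa,v in h[r,a:b].tolist())
for r in range(c[1]-22,c[1]+26): print(r,f(r,c[0]-30,c[0]+32))
print("board");
for r in range(224,246,2): print(r,f(r,240,300))
E
```

```text
[ 0.404  -0.1359  0.1359] [-3.14143866e+00 -2.03022189e-03  3.09590730e+00] [ 0.00928541 -0.70608171 -1.77853299] 0.4243168344123345 22.85598614063929 [ 0.001 -0.003  0.002  0.002 -0.     0.   ]
log exp [ 0.485 -0.146  0.167] [[264.  206.9]] old place [[271.6 233.2]] cup [[261.9 208.6]]
184 ++++++WWWWWWWWWWWWWWWWWWW.####..ggggwggggggggggggggw.###.w....
185 +++++gWWWWWWWWWWWWWWWW..####....ggggggggggwggggggwggg##..ww...
186 +++++gWWWWWWWWWWWWW..#####.....#ggggggwwggggggwggggwg.#.#.w...
187 +++++wWWWWWWWWWW..####......####ggggg.gggwggggggwg.ggg###.ww..
188 ++++gWWWWWWWW..####..#.#########.gggggwggggggggggggggg.#.#.w..
189 +++gWWWWW...####.....##########..gggggggggggggggggggggw##..ww.
190 +++wWW..######.....#########...wggggggggggggggggggg.ggg.#.#.w.
191 ++gWWW###.....###########...Wggwggggggggggg.gggggggggggg###.ww
192 +gWWWW##....#########......WWwggggggggggwggwgggggggggggg.#.#.w
193 gWWWWW.#.#########...W..WWWWWW.gg.ggggggg.ggggggggggggggg.#..w
194 WWW.gg.#########.....WWWWWWWWWWggggggggggggggggggggg.gwggg#.#.
195 WWwgggg#####....W.WWWWWWWWWWWWWg.gwwwgggggg.gggggggggggggg.#..
196 .WWg
[... 2424 characters left out ...]
WWWWWWWWWWWWWWWWWWWWWWWWWWWWWggggggggggggggggggggg
226 ##wWWWWWWWWWWWWWWWWWWWWWWWWWWWWWWWWWWWWggggggggggggggggggggg
228 ##gwWWWWWWWWWWWWWWWWWWWWWWWWWWWWWWWWWWWWgggggggggggggggggggg
230 ###gwWWWWWWWWWWWWWWWWWWWWWWWWWWWWWWWWWWWW.gggggggggggggggggg
232 ###.gWWWWWWWWWWWWWWWWWWWWWWWWWWWWWWWWWWWWWgggggggggggggggggg
234 #####gWWWWWWWWWWWWWWWWWWWWWWWWWWWWWWWWWWWW.ggggggggg.ggggggg
236 #####.gWWWWWWWWWWWWWWWWWWWWWWWWWWWWWWWWWWWWWgg.ggggggggggggg
238 ######gwWWWWWWWWWWWWWWWWWWWWWWWWWWWWWWWWWWWWWg.g.www...W.WW.
240 .######gwWWWWWWWWWWWWWWWWWWWWWWWWWWWWWWWWWWWWWWWWWWWWWWWWWWW
242 ..#####.gWWWWWWWWWWWWWWWWWWWWWWWWWWWWWWWWWWWWWWWWWWWWWWWWWWW
244 ...######g.WWWWWWWWWWWWWWWWWWWWWWWWWWWWWWWWWWWWWWWWWWWWWWW.w
```

The log is in the tongs at (264,207), about 0.16 m up. Its old place on the board is empty and the roll and cup stand where they were. I hand in.

```bash
python3 -c "
from rig import bot
print(bot.close_job())"
```

```text
the job is handed in; nothing more can be done
None
```

I swung the cover back onto its stop, picked up the tongs, and lifted the log with them about 16 cm above the counter; the tongs are still closed on it. The roll, cup, bell and other things I could check stayed where they were. I handed the job in at about 26 s, and no verdict came back.

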